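Lever open the stuck chip cover of a tool setter

TASK

The chip cover of the tool setter on the milling machine's table is stuck and somebody left the V-block on it: first lift the V-block off and set it down gently and upright on the rubber mat. Then push the pry blade into the notch under the cover's front edge, lever the cover open with it (the fingers must not do this), swing the cover back past upright so that it stays open, and lay the blade down on the mat too, beside the V-block. Leave everything else on the table where it is, and do not drop or tip the V-block.

Things in the scene. Friction and masses are not known exactly. Their poses are not given: they have to be found in the camera images.
- housing: fixed grey box, 120 (x) x 110 (y) x 60 mm high, walls 8 mm, hollow, closed by the cover. Origin: centre of its underside. Its -x side is the front (roughly towards the robot), +x the hinge side. The front wall's top edge has a notch in its middle, 44 mm wide, from 46 to 60 mm above the table, leading under the cover; the hollow is free down to 36 mm above the table
- notch (a point): centre of the notch's mouth on the outer face of the front wall, 53 mm above the table; in goes along the housing's +x. Below the mouth a small steel ledge, 44 mm wide, stands out 10 mm from the wall, its top 40 mm above the table
- cover (a joint): cover angle: 0 shut, 1.57 upright, 2.0 stop. Flat aluminium plate 120 x 110 x 8 mm, about 0.25 kg, flush with the housing's sides, no handle, underside 60.5 mm above the table when shut. Opens upward about the housing's +x top edge. Stiff hinge (friction 0.28 N m: 3 to 5 N of lift at the front edge); the cover stays at any angle where it is left
- cover_hinge (a point): middle of the hinge line, 60 mm to +x of the housing's centre, 60.5 mm above the table; the axis runs along the housing's y
- cover_front (a point): middle of the lower front edge of the cover, 120 mm from the hinge; moves with the cover
- vblock: dark steel V-block 80 (x) x 50 (y) x 35 mm high, about 0.35 kg, V groove on top along its x, plain parallel sides. Origin: centre of its underside. Starts lying on the shut cover (underside 68.5 mm above the table)
- blade: the pry blade, 170 mm long along x, about 0.14 kg, lying on its handle. Black handle 95 x 26 (y) x 28 mm high from x = -85 to +10 mm; flat steel blade 24 mm wide (y), 3 mm thick, from x = +10 to +85 mm, its mid plane 14 mm above the handle's underside. Origin: middle of the length, level with the handle's underside; balance point about x = -31 mm
- blade_tip (a point): tip of the steel blade (x = +85 mm, 14 mm above the handle's underside)
- blade_butt (a point): rear end of the handle (x = -85 mm, 14 mm above the handle's underside)
- mat: fixed black rubber mat 220 (x) x 170 (y) x 4 mm thick. Origin: centre of its underside. It lies on one side of the table and the blade on the other, either way round
- holder: bystander, loose: standing steel cutter holder, 60 mm wide, 115 mm high. Origin: centre of its underside; stands close beside the housing, left or right, about 70 to 90 mm from its side face to this axis
- roundbar: bystander, loose: standing white plastic round bar, 56 mm wide, 90 mm high. Origin: centre of its underside; stands close beside the housing, left or right, about 70 to 90 mm from its side face to this axis
- parallel: bystander, loose: plain steel bar 150 (x) x 14 x 28 mm high. Origin: centre of its underside
- brush: bystander, loose: bench brush 170 mm long along its x, lying
- stepblock: bystander, loose: dark steel stepped block 60 x 30 x 28 mm high. Origin: centre of its underside; may stand close in front of the housing, under the path to the notch
- nut: bystander, loose: large steel hexagon nut 52 mm wide, 24 mm high. Origin: centre of its underside; may lie close in front of the housing, under the path to the notch
- stud: bystander, loose: standing dark steel clamping stud, foot 36 mm wide and 12 mm high, shank 18 mm, 70 mm high in all. Origin: centre of its underside; stands 80 to 95 mm to the side of the blade (its +y side)
Not all that is in view belongs to the job. Leave any turquoise look-alike of the blade alone.

How it is judged:
On the way, in this order (a step that is already met when the one before it is completed fails the run):
1. the V-block stands upright on the mat, let go (x of vblock in the frame of mat between -0.1 and 0.1 m and y of vblock in the frame of mat between -0.075 and 0.075 m and z of vblock in the frame of mat below 0.01 m and angle between vblock's own z axis and vertical below 0.15 rad and linear speed of vblock below 0.03 m/s and contact force between the fingers and vblock below 0.1 N), for 0.2 s.
2. the cover is levered ajar (over 0.2 rad) by the blade, the fingers not touching it (value of joint cover above 0.2 rad and contact force between blade and cover above 0.3 N and contact force between the fingers and cover below 0.3 N), for 0.1 s.
3. the cover is past upright (value of joint cover above 1.57 rad), for 0.2 s.
At the end, for the whole second after the job is handed in: Cover open past upright (over 1.57 rad) by itself; V-block at rest on the mat, tilt under 0.15 rad, centre within 100 mm (x) and 75 mm (y) of the mat's centre; blade at rest on the mat, both ends within its outline (5 mm grace) and under 35 mm high (value of joint cover above 1.57 rad and contact force between blade and cover below 0.1 N and x of vblock in the frame of mat between -0.1 and 0.1 m and y of vblock in the frame of mat between -0.075 and 0.075 m and z of vblock in the frame of mat below 0.01 m and angle between vblock's own z axis and vertical below 0.15 rad and linear speed of each of vblock, blade below 0.03 m/s and x of blade_tip in the frame of mat between -0.115 and 0.115 m and y of blade_tip in the frame of mat between -0.09 and 0.09 m and z of each of blade_tip, blade_butt in the frame of mat below 0.035 m and x of blade_butt in the frame of mat between -0.115 and 0.115 m and y of blade_butt in the frame of mat between -0.09 and 0.09 m); the robot touches nothing.
It fails at once if the V-block is tipped over 0.5 rad (angle between vblock's own z axis and vertical above 0.5 rad).
It fails at once if the V-block is slammed on the mat (over 60 N) (contact force between vblock and mat above 60 N).
It fails at once if a bystander is moved more than 30 mm (distance of any of holder, roundbar, parallel, brush, stepblock, nut, stud from where it was at the start of the episode above 0.03 m).
It also fails if it takes over 66 s, if anything falls off the work surface, if the arm or the gripper's body presses on something with over 40 N, if the wrist force passes 120 N, or if a joint passes its speed limit or range.

ROBOT

A 6-joint arm with a two-finger parallel gripper is mounted at the origin on the work surface. World frame = base frame: x ahead of the robot, y to its left, z up, the work surface at z = 0. Lengths are in m, angles in rad, forces in N, time in s.
With the tool pointing down it reaches from about 0.25 to 0.775 m from the base axis. Payload 4 kg.
Tool frame: the origin (TCP) lies on the centre line of the jaws, within the pads' length; the fingertips stand 19 mm ahead of it and the grasp point (between the pads) is the TCP; x points along the fingers, z is the direction in which the jaws open and shut, and the axes are right-handed (so a half turn about x gives the same grasp; the last joint's range is limited). The gripper opens to 94 mm and grips with 3 to 60 N. Pads are 16 mm wide; open, the fingers measure 119 mm over their backs; the gripper's body (75 mm by 177 mm) begins 78 mm behind the grasp point.
Start: joints at [-1.282, 0.087, 1.371, -0, 1.684, -0.103], TCP at [0.21, -0.508, 0.202] pointing down, gripper open.
Joint ranges: [-3.1, 3.1], [-0.76, 2.03], [0.27, 2.55], [-1.08, 4.22], [0.17, 2.65], [-2.57, 2.57]. Speed limits (rad/s): [2.79, 2.79, 3.14, 3.14, 3.14, 3.14].

INTERFACE

Orientations are given as [roll, pitch, yaw] about the fixed x, y, z axes, in that order (R = Rz(yaw) Ry(pitch) Rx(roll)).
In Python, from bench import robot, snapshot, camera_params gives the robot as it stands.
- The arm moves only by the tool step_arm, never from a script. Its argument "motion" is text: rows parted by semicolons, each of 7 numbers parted by spaces: the opening in per cent of the stroke, from 0 (shut) to 100 (fully open), then the shift along the tool's x, y, z in cm, then the turn, a rotation vector about the tool's x, y, z in rad. A call has 1 to 20 rows; each row shifts and turns the commanded pose from where the row before left it, along the tool's axes as they then stand; what a row does not reach is not made up. A row lasts 1/12 s, in which the tool goes at most 41.7 mm and 7.16 degrees, less where a joint would pass 70% of its speed; a pose out of reach is approached as far as the arm can. A call with a gripper value outside its range is refused whole. The fingers move at their own pace and stop on an object; the grip force is fixed at half the most. Time passes only in rows, so rows that do not move let the fingers close. It gives the time, the measured TCP pose, the force and the opening at its end, in the units of the state.
- robot.get_obs(): the state, without advancing time (a new reading comes with each control period).
- snapshot(name): name is "scene" or "top" or "wrist"; returns the picture (480x640x3 uint8, red, green, blue); there is no depth.
- camera_params(name): a dict with "fx", "fy", "cx", "cy" (pixels), "R" (3x3) and "t" (3): a world point X has camera coordinates R X + t. Camera axes: x right, y down, z forward; pixel columns grow to the right and rows downward; lengths in m; the calibration is good to about 2 mm. A picture is of the moment at which its call begins: read the wrist's pose just before it. camera_params takes no time and is no camera call; for the wrist camera it gives the pose at the moment of the call.
- robot.close_job(): hands the job in, once; it reports no verdict.
The state is a dict: "time": time; "joint_positions": joint angles; "qvel": joint speeds; "joint_torque": joint torques, N m; "tool_pos": TCP position; "ee_rot": TCP orientation; "wrist_force": force on the tool from outside, world axes, zero at the start; "wrist_torque": the same for the moment, N m; "width": finger opening in m.
Only numpy, scipy, OpenCV 4.12 (cv2) and the standard library are available. Lean on these libraries where they do the work, as an engineer would, in place of code of your own. Each camera call takes 0.05 s, during which the arm holds its last target.

## Working session

There is one attempt and no reset: what is moved stays moved. The work goes in short steps, Python scripts to look and compute and a tool call to move; the robot and the scene stay as the last step left them, time stands still between calls to the robot, and variables do not carry over. Pictures are saved under pics/ and viewed, and the job is handed in when it is done.

Besides the shell and the picture viewer there is one more tool, called by a JSON object that holds its "op" and its "data", one argument or row to a line. step_arm: Moves the arm, as the interface text tells. Its arguments: {"type":"object","properties":{"motion":{"type":"string"}},"required":["motion"]}

```bash
ls; mkdir -p pics
python3 - <<'E'
from bench import robot, snapshot, camera_params
import cv2
print(robot.get_obs())
for n in ["scene","top","wrist"]:
    c=camera_params(n);print(n,c)
    cv2.imwrite(f"pics/{n}0.png",snapshot(n)[:,:,::-1])
E
```

```text
pics
{'time': 0.0, 'joint_positions': array([-1.28211161e+00,  8.79553987e-02,  1.37219843e+00, -8.46145282e-06,
        1.68362860e+00, -1.03100210e-01]), 'qvel': array([-0.0012037 ,  0.00137337, -0.00087684,  0.0016907 ,  0.00032301,
       -0.00065673]), 'joint_torque': array([ 4.00493036e-05, -3.40169978e+01, -3.02430511e+01,  7.16545503e-02,
        3.28924181e-02, -1.69806867e-04]), 'tool_pos': array([ 0.209847  , -0.50779977,  0.20073231]), 'ee_rot': array([3.04233288, 1.56860654, 1.86332054]), 'wrist_force': array([-0.31397904, -0.5436666 , -0.01122268]), 'wrist_torque': array([-0.0334154 , -0.00551891, -0.05330713]), 'width': 0.09418171666107858}
scene {'fx': 604.9549916751461, 'fy': 604.9549916751461, 'cx': 320.9017434576131, 'cy': 236.66501155738212, 'R': array([[-0.6336074 ,  0.77342967, -0.01866028],
       [ 0.59332248,  0.47029867, -0.65328982],
       [-0.49649782, -0.42500083, -0.75687793]]), 't': array([ 0.30219374, -0.25210617,  1.78949668])}
top {'fx': 589.8038737693693, 'fy': 589.8038737693693, 'cx': 311.2242876579298, 'cy': 237.65851114343957, 'R': array([[-0.02536958, -0.99957738, -0.01419333],
       [-0.98690017,  0.02730558, -0.15900459],
       [ 0.15932495,  0.00997352, -0.98717581]]), 't': array([0.03521889, 0.47919597, 1.29357907])}
wrist {'fx': 417.00231094072, 'fy': 417.00231094072, 'cx': 325.3380163267042, 'cy': 242.25529382637222, 'R': array([[ 3.81649365e-01, -9.24307021e-01, -5.40761185e-04],
       [-8.88531273e-01, -3.67038511e-01,  2.75308752e-01],
       [-2.54668293e-01, -1.04590927e-01, -9.61355709e-01]]), 't': array([-0.54899364, -0.02860105,  0.39249701])}
```

View pics/scene0.png

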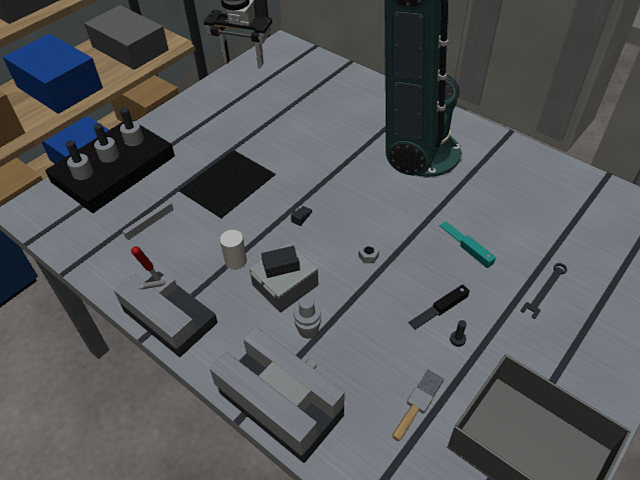

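View pics/top0.png

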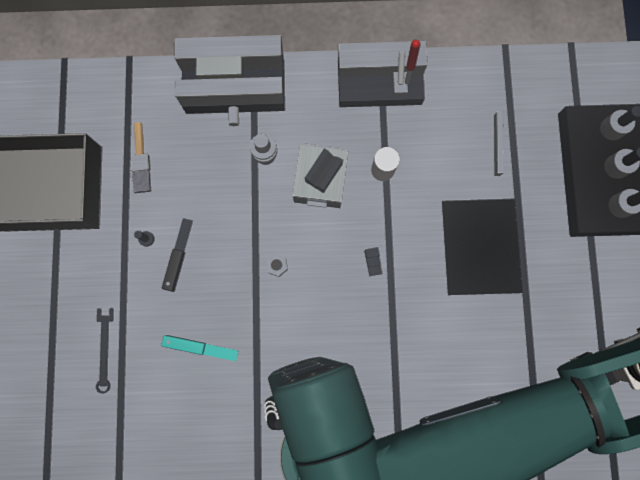

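View pics/wrist0.png

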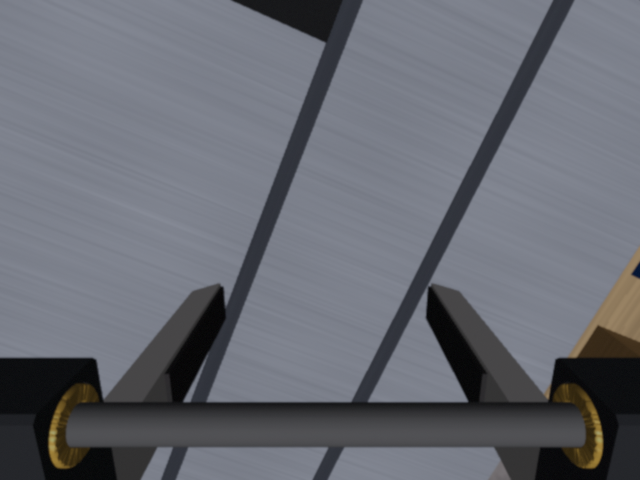

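```bash
cat > h.py <<'E'
import numpy as np, cv2
from bench import robot, snapshot, camera_params
from scipy.spatial.transform import Rotation as Rn
def ray(n,uv,cp=None):
    c=cp or camera_params(n); R=np.array(c['R']);t=np.array(c['t'])
    d=R.T@np.array([(uv[0]-c['cx'])/c['fx'],(uv[1]-c['cy'])/c['fy'],1.]); return -R.T@t,d/np.linalg.norm(d)
def onz(n,uv,z,cp=None):
    o,d=ray(n,uv,cp); return o+d*(z-o[2])/d[2]
def proj(n,X,cp=None):
    c=cp or camera_params(n); p=np.array(c['R'])@np.array(X)+c['t']; return np.array([c['fx']*p[0]/p[2]+c['cx'],c['fy']*p[1]/p[2]+c['cy']])
def tri(u1,u2,n1='top',n2='scene'):
    o1,d1=ray(n1,u1);o2,d2=ray(n2,u2)
    A=np.c_[d1,-d2];s=np.linalg.lstsq(A,o2-o1,rcond=None)[0]
    a=o1+s[0]*d1;b=o2+s[1]*d2
    return (a+b)/2,np.linalg.norm(a-b)
def pose():
    o=robot.get_obs(); return o, Rn.from_euler('xyz',o['ee_rot']).as_matrix()
E
python3 - <<'E'
import cv2
t=cv2.imread('pics/top0.png');s=cv2.imread('pics/scene0.png')
a=cv2.resize(t[120:300,230:400],None,fx=4,fy=4,interpolation=cv2.INTER_CUBIC)[:600,:]
cv2.imwrite('pics/t1.png',cv2.resize(t[130:220,240:410],(800,424),interpolation=cv2.INTER_CUBIC))
cv2.imwrite('pics/s1.png',cv2.resize(s[200:345,200:400],(800,580),interpolation=cv2.INTER_CUBIC))
cv2.imwrite('pics/t2.png',cv2.resize(t[190:300,120:280],(800,550),interpolation=cv2.INTER_CUBIC))
cv2.imwrite('pics/s2.png',cv2.resize(s[270:355,380:500],(800,567),interpolation=cv2.INTER_CUBIC))
E
```

```text
(no output)
```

View pics/t1.png

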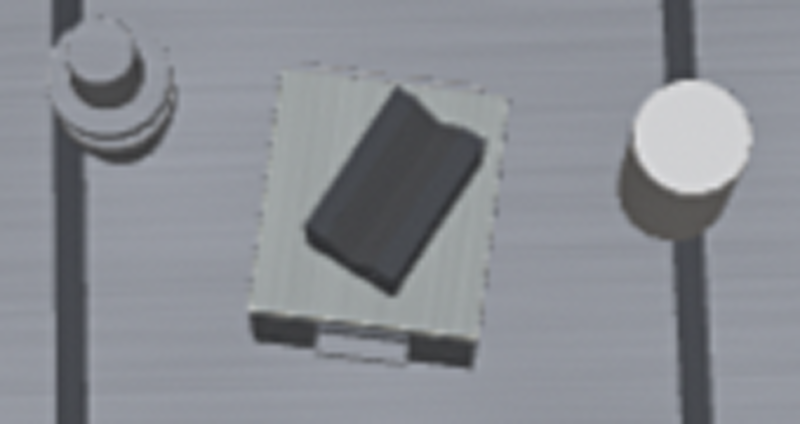

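View pics/s1.png

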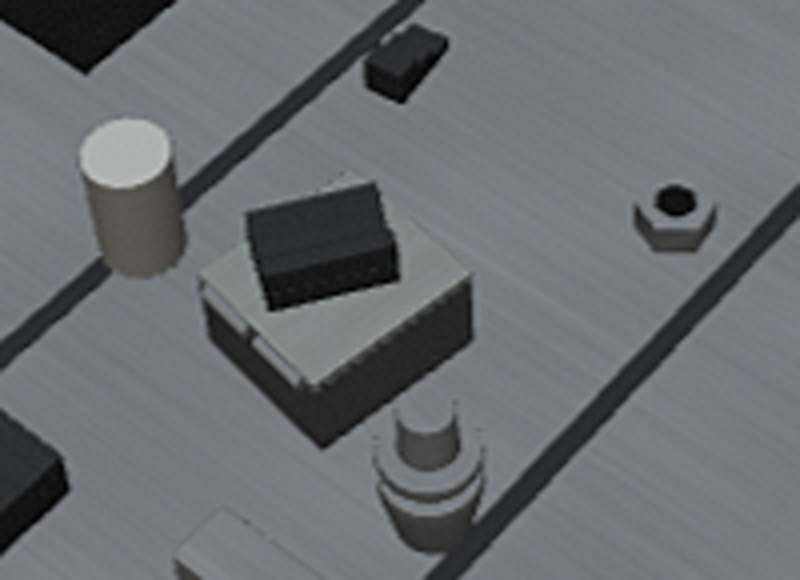

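View pics/t2.png

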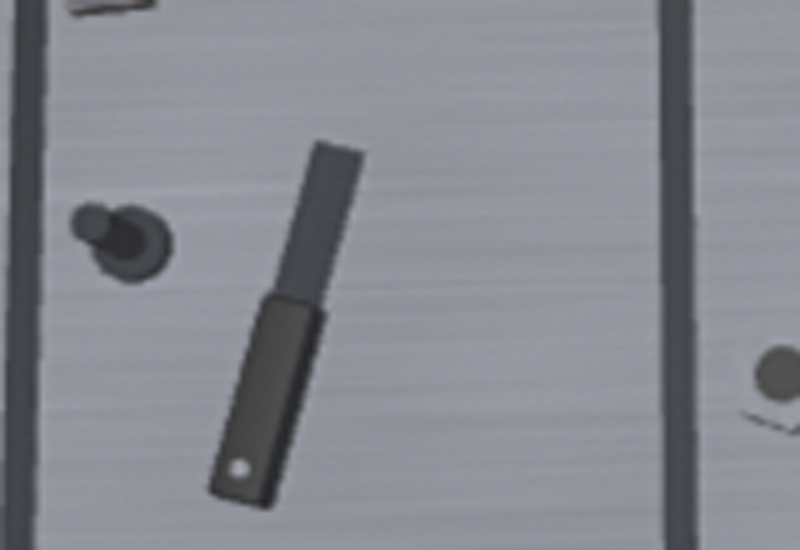

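View pics/s2.png

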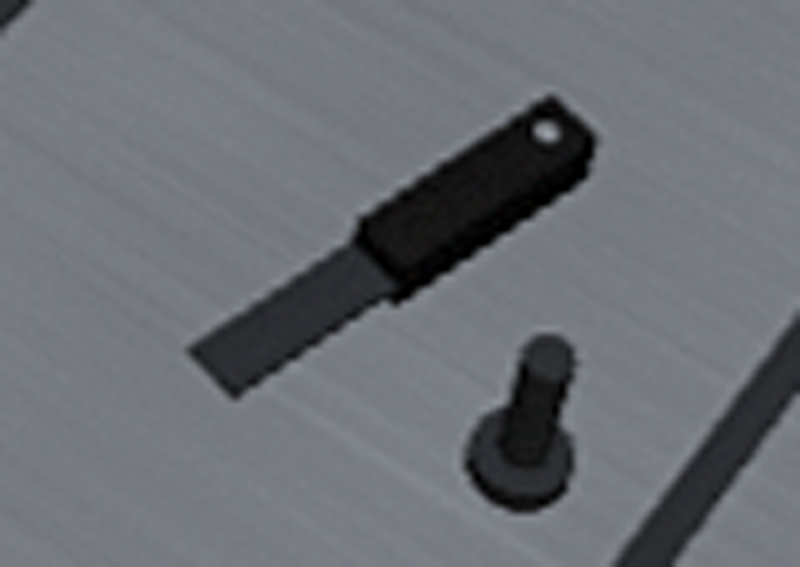

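```bash
cat > m1.py <<'E'
from h import *
A=np.array
t1=lambda u:A(u)/4.706+[240,130]
t2=lambda u:A(u)/5.0+[120,190]
def f(P): return np.round(A(P)*1000,1)
print("cover"); C=A([onz('top',t1(u),.0685) for u in [(282,68),(512,100),(478,338),(250,310)]]);print(f(C),f(C.mean(0)))
ed=[C[0]-C[3],C[1]-C[2]];print([np.linalg.norm(e)*1e3 for e in ed],[np.degrees(np.arctan2(e[1],e[0])) for e in ed], np.linalg.norm(C[0]-C[1])*1e3)
V=A([onz('top',t1(u),.1035) for u in [(400,88),(483,140),(395,293),(307,230)]]);print("V",f(V),f(V.mean(0)))
for e in (V[0]-V[3],V[1]-V[2],V[0]-V[1],V[3]-V[2]): print(np.linalg.norm(e)*1e3,np.degrees(np.arctan2(e[1],e[0])))
s1=lambda u:A(u)/4.0+[200,200]
print('Vscene',f([onz('scene',s1(u),.1035) for u in [(378,183),(397,255),(265,287),(248,213)]]))
print('Cscene',f([onz('scene',s1(u),.0685) for u in [(200,278),(472,275),(315,385)]]))
im=cv2.imread('pics/top0.png')
g=im.max(2);m=((g<50)*255).astype('uint8');m[:190]=0;m[305:]=0;m[:,:435]=0;m[:,530:]=0
c=max(cv2.findContours(m,0,1)[0],key=cv2.contourArea);b=cv2.boxPoints(cv2.minAreaRect(c));print(b)
M=A([onz('top',u,.004) for u in b]);print("mat",f(M),f(M.mean(0)))
for i in range(4): e=M[(i+1)%4]-M[i];print(np.linalg.norm(e)*1e3,np.degrees(np.arctan2(e[1],e[0])))
print("blade butt top corners",f([onz('top',t2(u),.028) for u in [(210,490),(268,508),(265,297),(323,312)]]))
print("blade tip corners",f([onz('top',t2(u),.0155) for u in [(317,141),(365,153)]]))
s2=lambda u:A(u)/6.667+[380,270]
print("blade tip scene",f([onz('scene',s2(u),.0155) for u in [(190,350),(235,400)]]))
print("butt scene",f([onz('scene',s2(u),.028) for u in [(552,95),(598,140),(360,220),(403,280)]]))
print("stud top",f(onz('top',t2((92,222)),.07)),f(onz('scene',s2((550,357)),.07)))
print("roundbar",f(onz('top',t1((692,137)),.09)),"holder",f(onz('top',t1((102,50)),.115)))
print("nut",f(onz('top',(278,265),.024)),"step",f(onz('top',(374,262),.028)))
E
python3 m1.py
```

```text
cover
[[689.7  42.4  68.5]
 [670.4 -67.6  68.5]
 [554.1 -47.4  68.5]
 [570.8  60.2  68.5]] [621.2  -3.1  68.5]
[np.float64(120.23834276290019), np.float64(118.05228904437469)] [np.float64(-8.539296404384329), np.float64(-9.862183193514067)] 111.69596850234774
V [[666.8 -13.5 103.5]
 [640.5 -51.4 103.5]
 [568.6  -8.3 103.5]
 [599.8  31.6 103.5]] [618.9 -10.4 103.5]
80.79919725250082 -33.921579010256764
83.80104886603584 -30.929108328870143
46.13083278228237 55.25516013106197
50.62553043464034 52.05693790448222
Vscene [[573.8   1.4 103.5]
 [607.8  45.4 103.5]
 [672.2   1.6 103.5]
 [638.3 -43.1 103.5]]
Cscene [[673.3 -53.6  68.5]
 [571.7  70.5  68.5]
 [688.2  50.9  68.5]]
[[446.8136  201.17114]
 [518.86804 199.45557]
 [521.0697  291.92694]
 [449.01526 293.64252]]
mat [[ 563.  -295.7    4. ]
 [ 562.3 -463.2    4. ]
 [ 347.5 -450.8    4. ]
 [ 347.9 -287.3    4. ]] [ 455.2 -374.3    4. ]
167.57541825884832 -90.2382306771451
215.21145181809135 176.6810397468078
163.42708828086884 89.85703456545004
215.2999706841368 -2.212584117231566
blade butt top corners [[376.1 361.8  28. ]
 [367.3 335.5  28. ]
 [463.3 338.   28. ]
 [455.7 311.4  28. ]]
blade tip corners [[537.6 317.8  15.5]
 [531.3 295.4  15.5]]
blade tip scene [[531.7 304.4  15.5]
 [538.8 327.5  15.5]]
butt scene [[369.9 348.6  28. ]
 [376.9 371.3  28. ]
 [458.  324.3  28. ]
 [469.9 349.2  28. ]]
stud top [492.8 404.9  70. ] [493.1 413.2  70. ]
roundbar [ 643.1 -150.3   90. ] holder [685.6 124.7 115. ]
nut [421.6  99.6  24. ] step [ 422.1 -117.7   28. ]
```

Run:
```python
from h import *
o,R=pose(); print(o['time'],o['tool_pos']);print(R.round(3))
c=camera_params('wrist'); print((-c['R'].T@c['t']).round(4))
print("mat corner wrist",onz('wrist',(327,42),.004))
im=cv2.imread('pics/scene0.png');g=im.max(2)
print('mat scene',[onz('scene',u,.004).round(4) for u in [(182,189),(222,216),(274,174),(236,152)]])
```

```text
0.15 [ 0.20987641 -0.50792745  0.2009738 ]
[[-0.     0.924  0.382]
 [ 0.002  0.382 -0.924]
 [-1.     0.    -0.002]]
[ 0.2841 -0.4769  0.3851]
mat corner wrist [ 0.34457823 -0.45332231  0.004     ]
mat scene [array([ 0.5536, -0.4415,  0.004 ]), array([ 0.5566, -0.2789,  0.004 ]), array([ 0.3481, -0.2791,  0.004 ]), array([ 0.3477, -0.4319,  0.004 ])]
```

{"op": "step_arm", "data": {
  "motion": "100 -0.3 3.34 -1.79 0 0 0;100 -0.3 3.34 -1.79 0 0 0;100 -0.3 3.34 -1.79 0 0 0;100 -0.3 3.34 -1.79 0 0 0;100 -0.3 3.34 -1.79 0 0 0;100 -0.3 3.34 -1.79 0 0 0;100 -0.3 3.34 -1.79 0 0 0;100 -0.3 3.34 -1.79 0 0 0;100 -0.3 3.34 -1.79 0 0 0;100 -0.3 3.34 -1.79 0 0 0;100 -0.3 3.34 -1.79 0 0 0;100 -0.3 3.34 -1.79 0 0 0;100 -0.3 3.34 -1.79 0 0 0;100 -0.3 3.34 -1.79 0 0 0;100 -0.3 3.34 -1.79 0 0 0;100 -0.3 3.34 -1.79 0 0 0;100 -0.3 3.34 -1.79 0 0 0"
}}

```text
time: 1.57
tool_pos: [0.6193, -0.0085, 0.2525]
ee_rot: [-1.795, 1.57, -2.974]
wrist_force: [1.2, 0.0, -0.2]
width: 0.0939
```

{"op": "step_arm", "data": {
  "motion": "100 0 0 0 -0.121 0 0;100 0 0 0 -0.121 0 0;100 0 0 0 -0.121 0 0;100 0 0 0 -0.121 0 0;100 0 0 0 -0.121 0 0;100 0 0 0 -0.121 0 0;100 0 0 0 -0.121 0 0;100 0 0 0 -0.121 0 0;100 0 0 0 -0.121 0 0;100 0 0 0 -0.121 0 0;100 0 0 0 -0.121 0 0;100 0 0 0 -0.121 0 0;100 0 0 0 -0.121 0 0;100 0 0 0 -0.121 0 0;100 0 0 0 -0.121 0 0;100 0 0 0 -0.121 0 0;100 0 0 0 -0.121 0 0;100 0 0 0 -0.121 0 0;100 0 0 0 0 0 0"
}}

```text
time: 3.15
tool_pos: [0.6184, -0.0103, 0.2523]
ee_rot: [2.118, 1.57, 3.118]
wrist_force: [-0.0, -1.0, 0.3]
width: 0.0941
```

Run:
```python
from h import *
o,R=pose(); print(o['time'],o['tool_pos'],o['joint_positions'].round(3));print(R.round(3))
np.save('cw1.npy',camera_params('wrist'),allow_pickle=True)
cv2.imwrite('pics/w1.png',snapshot('wrist')[:,:,::-1])
```

```text
3.15 [ 0.61843191 -0.01028489  0.25226964] [-0.108  0.24   1.097 -0.     1.806 -1.109]
[[-0.001 -0.842  0.54 ]
 [ 0.     0.54   0.842]
 [-1.     0.001 -0.001]]
```

View pics/w1.png

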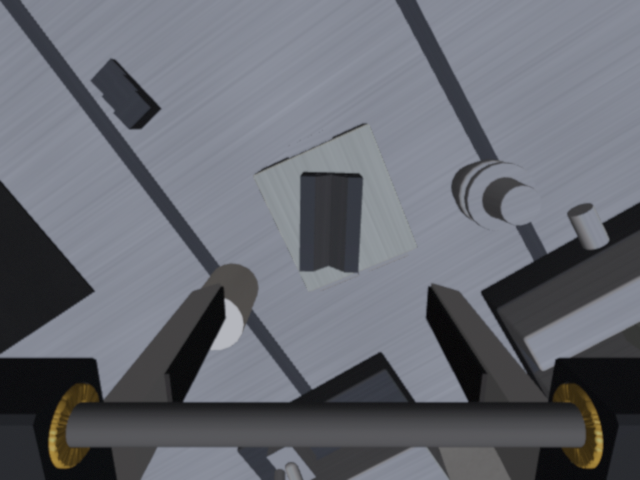

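Run:
```python
from h import *
c=np.load('cw1.npy',allow_pickle=True).item()
P=np.array([onz('',u,.1035,c) for u in [(302,173),(363,174),(359,272),(300,271)]]);print((P*1e3).round(1),(P.mean(0)*1e3).round(1))
for a,b in((0,3),(1,2)):
    e=P[b]-P[a];print(np.linalg.norm(e),np.degrees(np.arctan2(e[1],e[0])))
C=np.array([onz('',u,.0685,c) for u in [(367,124),(255,173),(308,290),(415,246)]]);print((C*1e3).round(1),(C.mean(0)*1e3).round(1))
for a,b in((0,3),(1,2)):
    e=C[b]-C[a];print(np.linalg.norm(e),np.degrees(np.arctan2(e[1],e[0])))
print('stepblock', onz('',(120,75),.028,c),'round',onz('',(220,325),.09,c),'holder',onz('',(519,204),.115,c))
```

```text
[[572.8  -3.  103.5]
 [599.6  37.3 103.5]
 [668.4  -8.3 103.5]
 [640.6 -50.  103.5]] [620.4  -6.  103.5]
0.08250149323113794 -34.724108257116605
0.08255105616750165 -33.59266584126227
[[570.5  62.4  68.5]
 [552.9 -41.5  68.5]
 [670.1 -63.   68.5]
 [686.8  43.8  68.5]] [6.201e+02 5.000e-01 6.850e+01]
0.11778938938543786 -9.087679647134905
0.11913823992631531 -10.376191792656073
stepblock [ 0.41382846 -0.10224428  0.028     ] round [ 0.64848129 -0.1442084   0.09      ] holder [0.68351675 0.12764972 0.115     ]
```

{"op": "step_arm", "data": {
  "motion": "100 3.2 0 0.15 0 0 0;100 3.2 0 0.15 0 0 0;100 3.2 0 0 0 0 0;100 2.5 0 0 0 0 0;100 2 0 0 0 0 0;100 1.0 0 0 0 0 0;100 0.85 0 0 0 0 0;100 0 0 0 0 0 0;50 0 0 0 0 0 0;50 0 0 0 0 0 0;50 0 0 0 0 0 0;0 0 0 0 0 0 0;0 0 0 0 0 0 0;0 0 0 0 0 0 0;0 0 0 0 0 0 0;0 0 0 0 0 0 0"
}}

```text
time: 4.53
tool_pos: [0.6204, -0.0076, 0.0936]
ee_rot: [-0.713, 1.57, 0.286]
wrist_force: [0.4, 1.1, 0.2]
width: 0.0495
```

Run:
```python
from h import *
cv2.imwrite('pics/w2.png',snapshot('wrist')[:,:,::-1])
o,R=pose(); print(o)
```

```text
{'time': 4.5833, 'joint_positions': array([-1.03763707e-01,  2.84854981e-01,  1.35631988e+00,  2.05723381e-04,
        1.49977831e+00, -1.10289910e+00]), 'qvel': array([-0.00031914,  0.00044647,  0.00026417,  0.00011894,  0.00032143,
        0.00036396]), 'joint_torque': array([-3.07250619e-01, -4.07179606e+01, -2.87108785e+01, -1.57178692e-01,
        1.21024707e-01,  3.35429341e-02]), 'tool_pos': array([ 0.62043184, -0.0076312 ,  0.09367459]), 'ee_rot': array([-0.79237375,  1.57012472,  0.20674711]), 'wrist_force': array([ 0.28459764, -0.71005981,  0.14626747]), 'wrist_torque': array([ 0.13043112, -0.1839193 ,  0.00715786]), 'width': 0.04946114652431029}
```

View pics/w2.png

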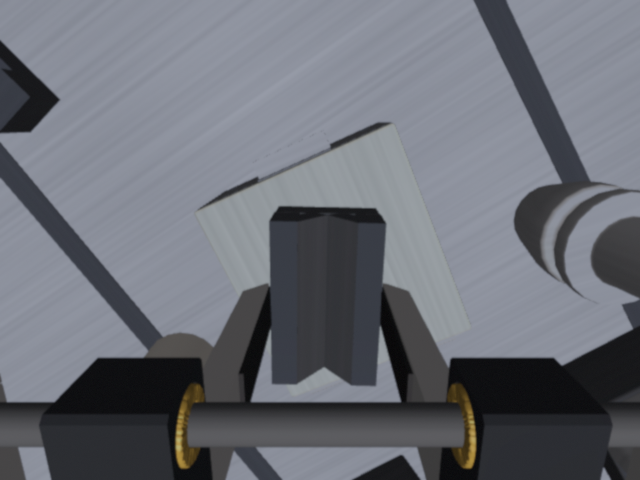

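{"op": "step_arm", "data": {
  "motion": "0 -0.5 0 0 0 0 0;0 -1.5 0 0 0 0 0;0 -2.5 0 0 0 0 0;0 -2.5 0 0 0 0 0;0 -2.5 0 0 0 0 0;0 -1.5 0 0 0 0 0;0 -1 0 0 0 0 0;0 0 -0.2 -1 0 0 0;0 0 -0.4 -2.2 0 0 0;0 0 -0.6 -3.2 0 0 0;0 0 -0.7 -3.6 0 0 0;0 0 -0.7 -3.6 0 0 0;0 0 -0.7 -3.6 0 0 0;0 0 -0.7 -3.6 0 0 0;0 0 -0.7 -3.6 0 0 0;0 0 -0.7 -3.6 0 0 0;0 0 -0.7 -3.6 0 0 0;0 0 -0.7 -3.6 0 0 0;0 0 -0.6 -3.2 0 0 0;0 0 -0.5 -2.4 0 0 0"
}}

```text
time: 6.25
tool_pos: [0.4626, -0.3961, 0.2105]
ee_rot: [1.711, 1.566, 2.707]
wrist_force: [0.7, -0.4, -4.2]
width: 0.0497
```

{"op": "step_arm", "data": {
  "motion": "0 0 -0.3 -1.3 0 0 0;0 0 -0.1 -0.7 0.05 0 0;0 0 0 0 0.1 0 0;0 0 0 0 0.11 0 0;0 0 0 0 0.11 0 0;0 0 0 0 0.11 0 0;0 0 0 0 0.11 0 0;0 0 0 0 0.11 0 0;0 0 0 0 0.11 0 0;0 0 0 0 0.11 0 0;0 0 0 0 0.11 0 0;0 0 0 0 0.05 0 0;0 0 0 0 0 0 0"
}}

```text
time: 7.33
tool_pos: [0.458, -0.4116, 0.2116]
ee_rot: [2.355, 1.567, 2.274]
wrist_force: [0.0, -0.0, -3.4]
width: 0.0496
```

Run:
```python
from h import *
c=camera_params('wrist');np.save('cw3.npy',c,allow_pickle=True)
cv2.imwrite('pics/w3.png',snapshot('wrist')[:,:,::-1])
o,R=pose(); print(o['time'],o['tool_pos'],o['width'],o['wrist_force'],o['joint_positions']);print(R.round(3))
```

```text
7.3833 [ 0.45801883 -0.41173083  0.2118141 ] 0.0498622498098691 [-0.06756047 -1.02003408 -4.45454728] [-8.24341458e-01  2.36036653e-01  1.18126990e+00  1.43016471e-04
  1.72726085e+00 -7.45079567e-01]
[[-0.002  0.079  0.997]
 [ 0.002  0.997 -0.079]
 [-1.     0.002 -0.002]]
```

View pics/w3.png

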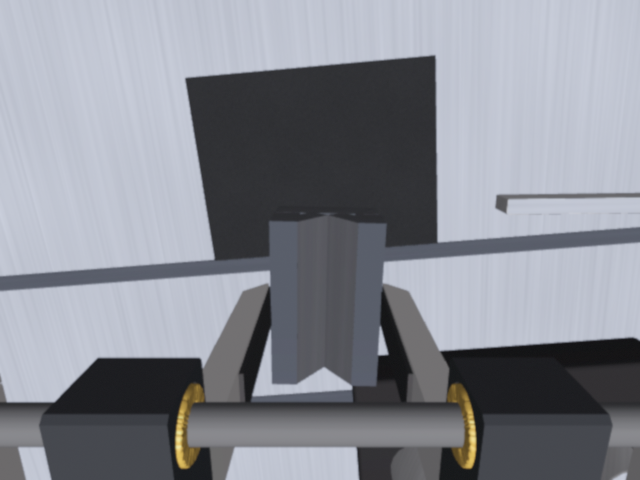

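Run:
```python
from h import *
c=np.load('cw3.npy',allow_pickle=True).item()
M=np.array([onz('',u,.004,c) for u in [(187,78),(434,56),(437,244),(215,261)]]);print((M*1e3).round(1),(M.mean(0)*1e3).round(1))
for a,b in((0,1),(3,2),(0,3),(1,2)):
    e=M[b]-M[a];print(np.linalg.norm(e),np.degrees(np.arctan2(e[1],e[0])))
```

```text
[[ 345.9 -283.3    4. ]
 [ 562.4 -283.1    4. ]
 [ 563.6 -453.3    4. ]
 [ 344.5 -453.1    4. ]] [ 454.1 -368.2    4. ]
0.21647477665408663 0.0553299991487273
0.21917645544410969 -0.03612874034223174
0.16988598878570163 -90.49561219085786
0.17023134565947592 -89.5852574732021
```

{"op": "step_arm", "data": {
  "motion": "0 2 0 0 0 0 0;0 3.3 0 0 0 0 0;0 3.5 0 0 0 0 0;0 3.3 0 0 0 0 0;0 2.5 0 0 0 0 0;0 1.5 0 0 0 0 0;0 0.8 0 0 0 0 0;0 0.3 0 0 0 0 0;0 0.3 0 0 0 0 0;0 0.2 0 0 0 0 0;0 0.15 0 0 0 0 0;0 0.15 0 0 0 0 0;0 0.1 0 0 0 0 0;0 0 0 0 0 0 0;0 0 0 0 0 0 0"
}}

```text
time: 8.63
tool_pos: [0.4585, -0.4127, 0.0327]
ee_rot: [-0.806, 1.57, -0.887]
wrist_force: [0.9, 0.0, -3.6]
width: 0.0493
```

{"op": "step_arm", "data": {
  "motion": "0 0.1 0 0 0 0 0;0 0.1 0 0 0 0 0;0 0 0 0 0 0 0"
}}

```text
time: 8.88
tool_pos: [0.4583, -0.4125, 0.0301]
ee_rot: [2.572, 1.57, 2.491]
wrist_force: [-0.6, -0.5, -3.8]
width: 0.0495
```

{"op": "step_arm", "data": {
  "motion": "0 0.07 0 0 0 0 0;0 0.07 0 0 0 0 0;0 0 0 0 0 0 0"
}}

```text
time: 9.13
tool_pos: [0.4584, -0.4126, 0.0292]
ee_rot: [-0.967, 1.571, -1.048]
wrist_force: [-0.7, -0.3, -3.4]
width: 0.0498
```

{"op": "step_arm", "data": {
  "motion": "0 0.05 0 0 0 0 0;0 0 0 0 0 0 0"
}}

```text
time: 9.3
tool_pos: [0.4584, -0.4126, 0.0292]
ee_rot: [-0.929, 1.57, -1.01]
wrist_force: [-1.7, 2.6, 0.2]
width: 0.0495
```

{"op": "step_arm", "data": {
  "motion": "0 0.05 0 0 0 0 0;0 0 0 0 0 0 0"
}}

```text
time: 9.47
tool_pos: [0.4584, -0.4127, 0.0292]
ee_rot: [-0.979, 1.57, -1.06]
wrist_force: [-2.6, 2.3, 4.3]
width: 0.0493
```

{"op": "step_arm", "data": {
  "motion": "60 0 0 0 0 0 0;80 0 0 0 0 0 0;100 0 0 0 0 0 0;100 0 0 0 0 0 0;100 -1 0 0 0 0 0;100 -2.5 0 0 0 0 0;100 -3.5 0 0 0 0 0;100 -3.5 0 0 0 0 0;100 -3.5 0 0 0 0 0;100 -3 0 0 0 0 0;100 0 0 0 0 0 0"
}}

```text
time: 10.38
tool_pos: [0.4609, -0.4152, 0.2081]
ee_rot: [-0.74, 1.555, -0.821]
wrist_force: [0.0, 0.4, 2.0]
width: 0.0937
```

Run:
```python
from h import *
cv2.imwrite('pics/w4.png',snapshot('wrist')[:,:,::-1])
cv2.imwrite('pics/t4.png',snapshot('top')[:,:,::-1])
o,R=pose(); print(o['time'],o['tool_pos'])
```

```text
10.4833 [ 0.45917238 -0.41338302  0.20073902]
```

View pics/w4.png

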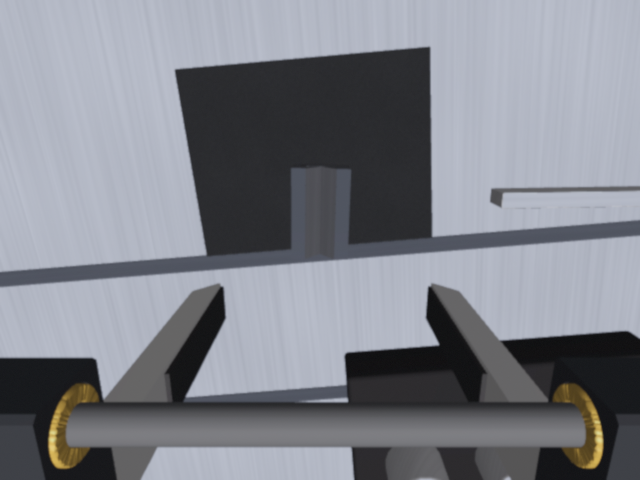

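{"op": "step_arm", "data": {
  "motion": "100 0 2.5 -0.25 0 0 0;100 0 3.7 -0.38 0 0 0;100 0 3.8 -0.38 0 0 0;100 0 3.8 -0.38 0 0 0;100 0 3.8 -0.38 0 0 0;100 0 3.8 -0.38 0 0 0;100 0 3.8 -0.38 0 0 0;100 0 3.8 -0.38 0 0 0;100 0 3.8 -0.38 0 0 0;100 0 3.8 -0.38 0 0 0;100 0 3.8 -0.38 0 0 0;100 0 3.8 -0.38 0 0 0;100 0 3.8 -0.38 0 0 0;100 0 3.8 -0.38 0 0 0;100 0 3.8 -0.38 0 0 0;100 0 3.8 -0.38 0 0 0;100 0 3.8 -0.38 0 0 0;100 0 3.8 -0.38 0 0 0;100 0 3.8 -0.38 0 0 0;100 0 3.2 -0.4 0 0 0"
}}

```text
time: 12.15
tool_pos: [0.4421, 0.333, 0.1952]
ee_rot: [-2.588, 1.566, -2.668]
wrist_force: [-0.4, 0.5, 0.3]
width: 0.0938
```

{"op": "step_arm", "data": {
  "motion": "100 0 0 0 -0.1163 0 0;100 0 0 0 -0.1163 0 0;100 0 0 0 -0.1163 0 0;100 0 0 0 -0.1163 0 0;100 0 0 0 -0.1163 0 0;100 0 0 0 -0.1163 0 0;100 0 0 0 -0.1163 0 0;100 0 0 0 -0.1163 0 0;100 0 0 0 -0.1163 0 0;100 0 0 0 -0.1163 0 0;100 0 0 0 -0.1163 0 0;100 0 0 0 -0.1163 0 0;100 0 0 0 0 0 0;100 0 0 0 0 0 0"
}}

```text
time: 13.32
tool_pos: [0.4429, 0.3306, 0.196]
ee_rot: [2.389, 1.567, -2.583]
wrist_force: [-0.2, -0.9, 0.5]
width: 0.0939
```

Run:
```python
from h import *
c=camera_params('wrist');np.save('cw5.npy',c,allow_pickle=True)
cv2.imwrite('pics/w5.png',snapshot('wrist')[:,:,::-1])
o,R=pose(); print(o['time'],o['tool_pos'],o['joint_positions']);print(R.round(3))
```

```text
13.3667 [0.44302128 0.33068397 0.19636989] [ 5.38690189e-01  9.69000717e-02  1.37111762e+00 -6.33771085e-05
  1.67642081e+00 -7.73154518e-01]
[[-0.002 -0.967  0.256]
 [-0.002  0.256  0.967]
 [-1.     0.002 -0.002]]
```

View pics/w5.png

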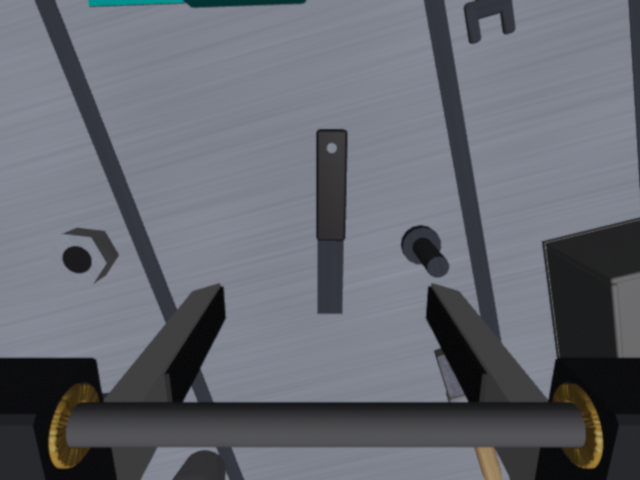

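Run:
```python
from h import *
c=np.load('cw5.npy',allow_pickle=True).item()
P=np.array([onz('',u,.028,c) for u in [(317,130),(347,130),(345,239),(317,239)]]+[onz('',u,.0155,c) for u in [(318,313),(342,313)]])*1e3
print(P.round(1)); b=P[:2].mean(0);t=P[4:].mean(0);f=P[2:4].mean(0);d=t-b
print(b,f,t,np.linalg.norm(d[:2]),np.degrees(np.arctan2(d[1],d[0])))
c=camera_params('wrist')
# where TCP center line projects in wrist
for z in (0.028,0.0155): print(proj('wrist',[.443,.3307,z],c))
```

```text
[[368.4 343.   28. ]
 [374.7 366.6  28. ]
 [463.7 342.6  28. ]
 [457.4 318.8  28. ]
 [531.7 299.4  15.5]
 [537.6 321.6  15.5]]
[371.55652546 354.81428995  28.        ] [460.57706912 330.70214645  28.        ] [534.65381012 310.47077546  15.5       ] 169.01796217608134 -15.210129023076666
[325.59996982 219.71449649]
[325.63836283 216.61209369]
```

{"op": "step_arm", "data": {
  "motion": "100 2.5 0 0.4 0 0 0;100 3.5 0 0 0 0 0;100 3.5 0 0 0 0 0;100 3 0 0 0 0 0;100 2 0 0 0 0 0;100 1.2 0 0 0 0 0;100 0.8 0 0 0 0 0;100 0.5 0 0 0 0 0;100 0.3 0 0 0 0 0;100 0 0 0 0 0 0;60 0 0 0 0 0 0;40 0 0 0 0 0 0;20 0 0 0 0 0 0;0 0 0 0 0 0 0;0 0 0 0 0 0 0;0 0 0 0 0 0 0;0 0 0 0 0 0 0;0 0 0 0 0 0 0;0 0 0 0 0 0 0"
}}

```text
time: 14.95
tool_pos: [0.4446, 0.3349, 0.0249]
ee_rot: [2.965, 1.571, -2.004]
wrist_force: [-0.1, -1.2, 0.5]
width: 0.0373
```

Run:
```python
from h import *
cv2.imwrite('pics/w6.png',snapshot('wrist')[:,:,::-1])
o,R=pose(); print(o['time'],o['tool_pos'],o['wrist_force'],o['width']);print(R.round(3))
c=camera_params('wrist');np.save('cw6.npy',c,allow_pickle=True)
```

```text
15.0 [0.44464831 0.33489055 0.02488675] [ 0.05640471  0.57228567 -0.46027028] 0.03336530901139445
[[-0.    -0.967  0.253]
 [-0.     0.253  0.967]
 [-1.    -0.    -0.   ]]
```

View pics/w6.png

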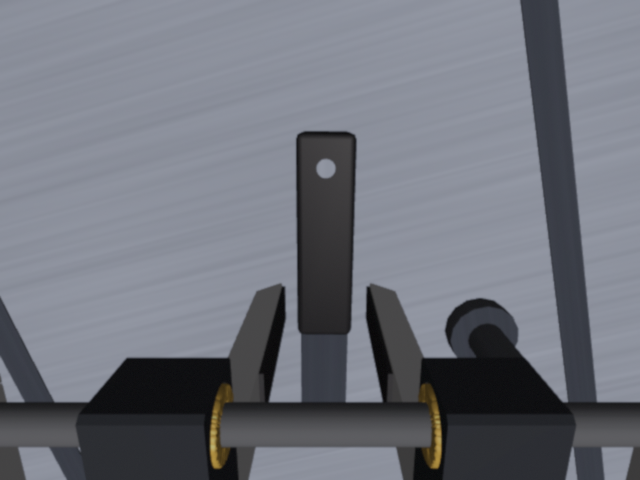

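Run:
```python
from h import *
c=np.load('cw6.npy',allow_pickle=True).item()
o,R=pose(); p=o['tool_pos']
print(proj('',p,c), proj('',p+[0,0,.003],c))
F=onz('',(325,333),.028,c);B=onz('',(326,133),.028,c);print(F,B,(F-p)@R,(B-p)@R)
```

```text
[324.66585527 298.13307673] [324.64679961 300.71231669]
[0.46094222 0.33078671 0.028     ] [0.37091717 0.35484586 0.028     ] [-0.00311303 -0.01680206  0.00015851] [-0.00311442  0.0763813   0.00062075]
```

{"op": "step_arm", "data": {
  "motion": "20 0.15 0 0 0 0 0;0 0 0 0 0 0 0;0 0 0 0 0 0 0;0 0 0 0 0 0 0;0 0 0 0 0 0 0;0 0 0 0 0 0 0"
}}

```text
time: 15.5
tool_pos: [0.4448, 0.3349, 0.0234]
ee_rot: [-1.64, 1.57, -0.326]
wrist_force: [0.7, -0.4, 0.6]
width: 0.024
```

{"op": "step_arm", "data": {
  "motion": "0 -0.5 0 0 0 0 0;0 -1.5 0 0 0 0 0;0 -2.5 0 0 0 0 0;0 -2 0 0 0 0 0;0 -1.2 0 0 0 0 0;0 0 -0.3 -1.5 0 0 0;0 0 -0.6 -2.8 0 0 0;0 0 -0.75 -3.5 0 0 0;0 0 -0.75 -3.5 0 0 0;0 0 -0.75 -3.5 0 0 0;0 0 -0.75 -3.5 0 0 0;0 0 -0.75 -3.5 0 0 0;0 0 -0.75 -3.5 0 0 0;0 0 -0.5 -2.5 0 0 0;0 0 -0.3 -1.3 0 0 0;0 0 -0.07 -0.6 0 0 0;0 0 0 0 -0.05 0 0;0 0 0 0 -0.041 0 0;0 0 0 0 0 0 0;0 0 0 0 0 0 0"
}}

```text
time: 17.17
tool_pos: [0.4292, 0.0319, 0.0996]
ee_rot: [1.625, 1.569, 3.03]
wrist_force: [-0.9, 0.3, -1.6]
width: 0.024
```

Run:
```python
from h import *
c=camera_params('wrist');np.save('cw7.npy',c,allow_pickle=True)
cv2.imwrite('pics/w7.png',snapshot('wrist')[:,:,::-1])
cv2.imwrite('pics/t7.png',cv2.resize(snapshot('top')[120:290,210:410,::-1],(700,595),interpolation=cv2.INTER_CUBIC))
cv2.imwrite('pics/s7.png',cv2.resize(snapshot('scene')[150:345,200:460,::-1],(800,600),interpolation=cv2.INTER_CUBIC))
o,R=pose(); print(o['time'],o['tool_pos'],o['wrist_force'],o['width']);print(R.round(3))
```

```text
17.3167 [0.42971379 0.03202511 0.10010201] [ 0.8998279   0.97962685 -0.46796219] 0.023860571105069537
[[-0.001 -0.986  0.164]
 [ 0.     0.164  0.986]
 [-1.     0.001 -0.   ]]
```

View pics/w7.png

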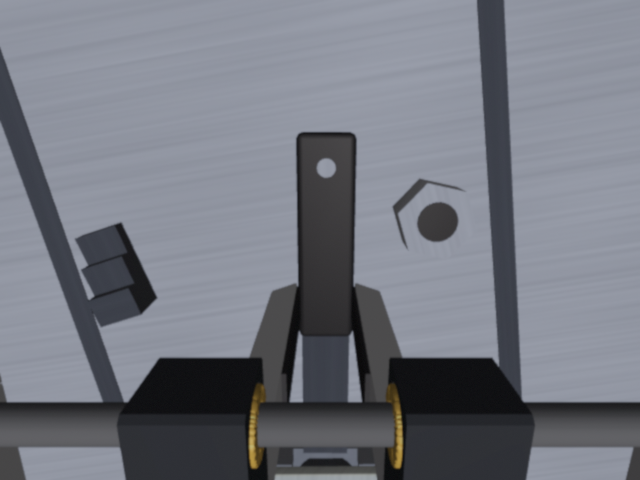

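View pics/t7.png

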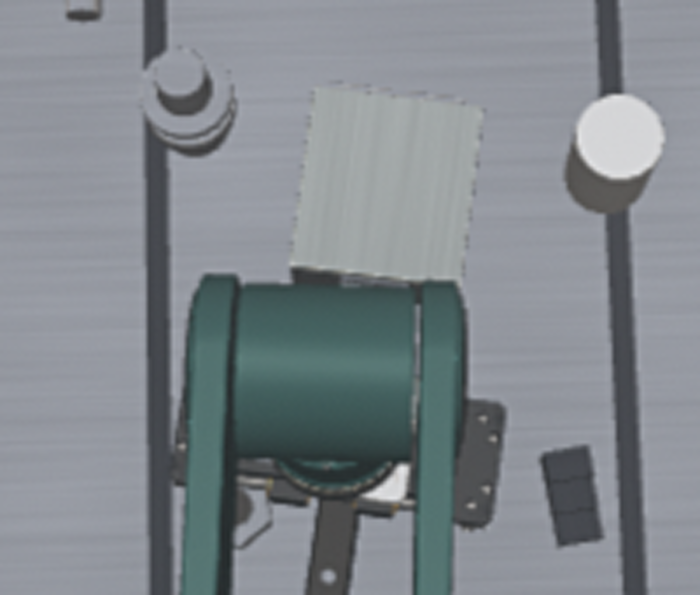

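View pics/s7.png

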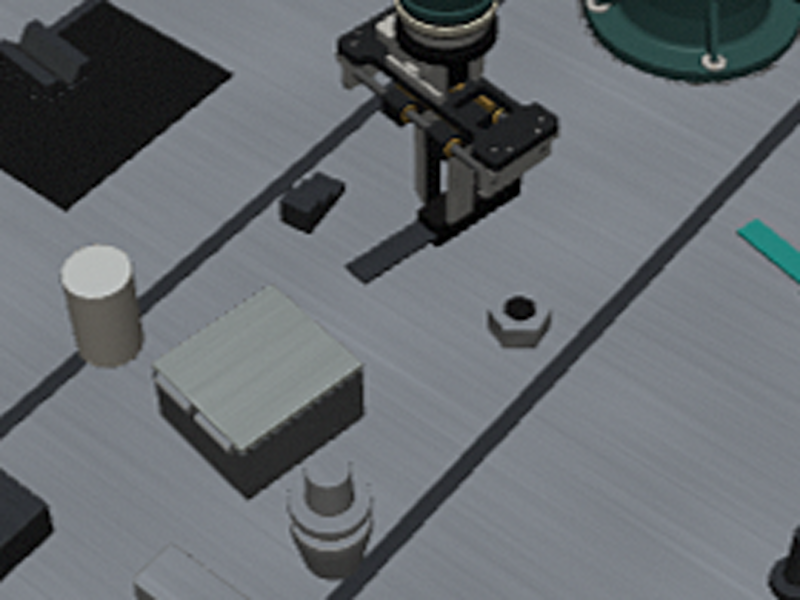

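Run:
```python
from h import *
im=cv2.imread('pics/w7.png');cv2.imwrite('pics/w7c.png',cv2.resize(im[390:480,250:400],(800,480),interpolation=cv2.INTER_CUBIC))
c=np.load('cw7.npy',allow_pickle=True).item()
h=np.array([np.cos(np.radians(9.5)),-np.sin(np.radians(9.5)),0]);n=np.array([-h[1],h[0],0])
m=np.array([.5613,.0094,0])
for z,s in((.046,22),(.046,-22),(.060,22),(.06,-22),(.0685,55),(.0685,-55)): print(z,s,proj('',m+n*s*1e-3+[0,0,z],c).round(1))
for s in (22,-22): print('ledge',proj('',m-h*.01+n*s*1e-3+[0,0,.04],c).round(1))
```

```text
0.046 22 [356.3 446.5]
0.046 -22 [292.5 446.4]
0.06 22 [357.8 462.3]
0.06 -22 [290.8 462.3]
0.0685 55 [410.5 472.8]
0.0685 -55 [238.  472.7]
ledge [356.  428.2]
ledge [292.8 428.1]
```

View pics/w7c.png

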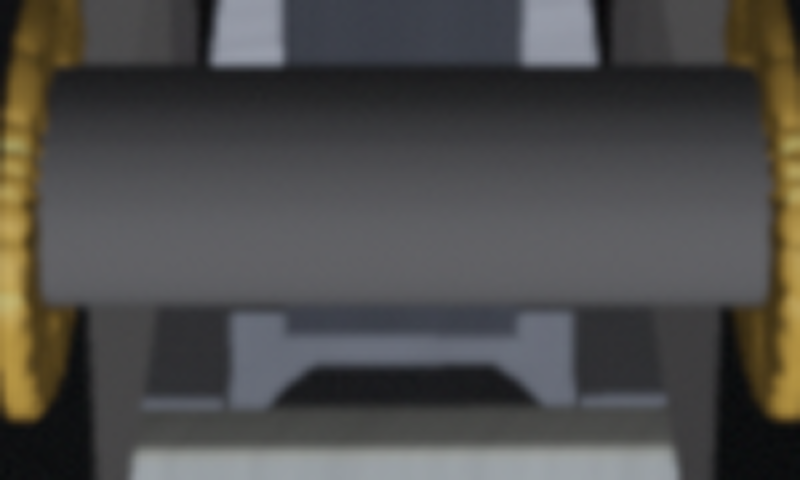

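{"op": "step_arm", "data": {
  "motion": "0 1.3 0 0 0 0 0;0 1.3 0 0 0 0 0;0 0.8 0 0 0 0 0;0 0.4 0 0 0 0 0;0 0 0 0 0 0 0;0 0 0 0 0 0 0"
}}

```text
time: 17.82
tool_pos: [0.4301, 0.0318, 0.0626]
ee_rot: [2.418, 1.571, -2.459]
wrist_force: [0.9, -0.0, -0.8]
width: 0.0234
```

Run:
```python
from h import *
cv2.imwrite('pics/s8.png',cv2.resize(snapshot('scene')[200:310,230:380,::-1],(800,587),interpolation=cv2.INTER_CUBIC))
o,R=pose(); print(o['time'],o['tool_pos'],o['wrist_force'],o['width']);print(R.round(3))
```

```text
17.8667 [0.43047413 0.03173747 0.0629953 ] [-0.17312055  0.18426708 -1.62855814] 0.02375803235986558
[[ 0.001 -0.986  0.164]
 [-0.     0.164  0.986]
 [-1.    -0.001  0.   ]]
```

View pics/s8.png

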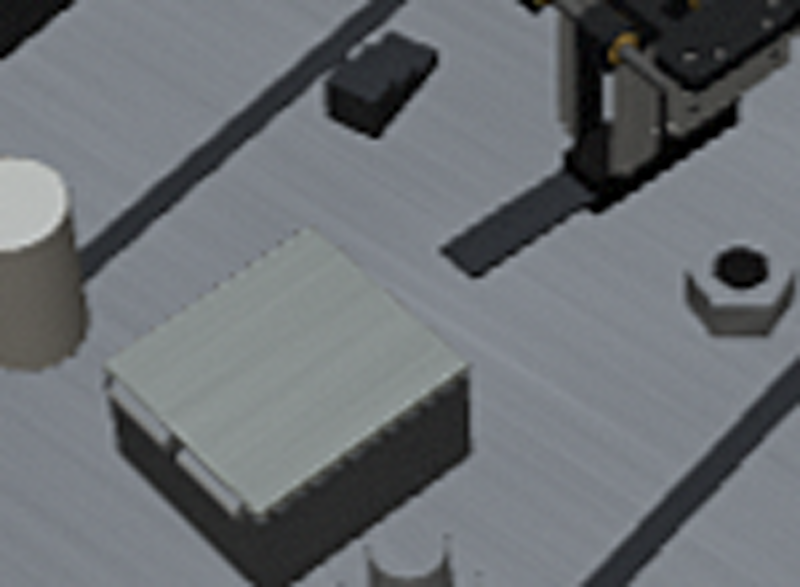

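{"op": "step_arm", "data": {
  "motion": "0 0 -1 0 0 0 0;0 0 -1.2 0 0 0 0;0 0 -1 0 0 0 0;0 0 -0.6 0 0 0 0;0 0 -0.5 0 0 0 0;0 0 -0.5 0 0 0 0;0 0 -0.5 0 0 0 0;0 0 0 0 0 0 0"
}}

```text
time: 18.53
tool_pos: [0.4831, 0.0228, 0.0625]
ee_rot: [-1.773, 1.57, -0.368]
wrist_force: [-0.4, -0.1, -1.2]
width: 0.024
```

{"op": "step_arm", "data": {
  "motion": "0 0 -0.5 0 0 0 0;0 0 -0.5 0 0 0 0;0 0 -0.5 0 0 0 0;0 0 -0.5 0 0 0 0;0 0 -0.2 0 0 0 0;0 0 0 0 0 0 0"
}}

```text
time: 19.03
tool_pos: [0.5045, 0.0192, 0.0625]
ee_rot: [-2.06, 1.571, -0.654]
wrist_force: [-0.2, -0.1, -1.3]
width: 0.0236
```

Run:
```python
from h import *
cv2.imwrite('pics/s9.png',cv2.resize(snapshot('scene')[180:320,210:380,::-1],(728,600),interpolation=cv2.INTER_CUBIC))
cv2.imwrite('pics/w9.png',cv2.resize(snapshot('wrist')[360:480,200:450,::-1],(800,384),interpolation=cv2.INTER_CUBIC))
o,R=pose(); print(o['time'],o['tool_pos'],o['wrist_force'],o['width']);print(R.round(3))
```

```text
19.1333 [0.50392373 0.0193697  0.06235329] [-1.2603143   0.39116467 -1.20375195] 0.023744165276734314
[[-0.    -0.986  0.164]
 [-0.     0.164  0.986]
 [-1.     0.    -0.   ]]
```

View pics/s9.png

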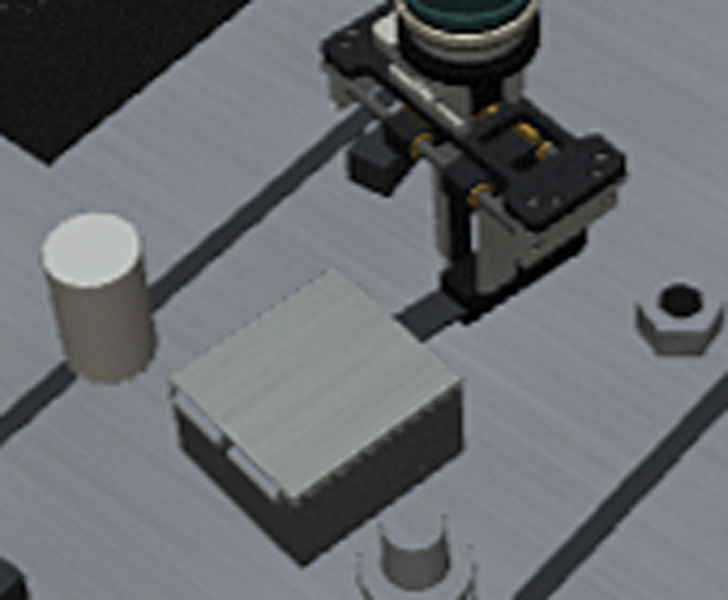

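View pics/w9.png

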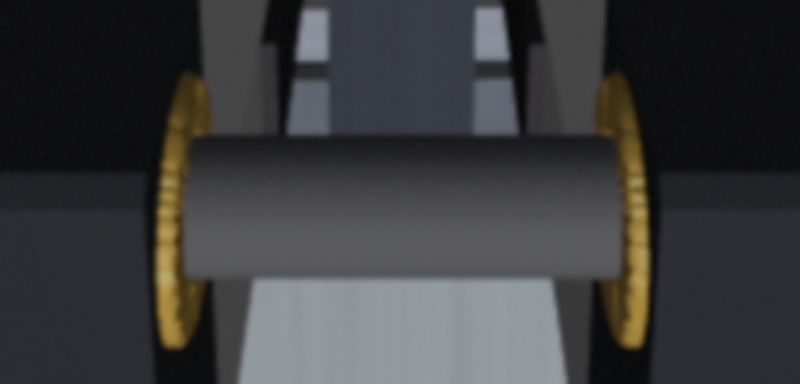

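{"op": "step_arm", "data": {
  "motion": "0 0 0 0 0 0 -0.04;0 0 0 0 0 0 -0.04;0 0 0 0 0 0 -0.04;0 0 0 0 0 0 -0.04;0 -0.3 0 0 0 0 -0.04;0 0 0 0 0 0 0"
}}

```text
time: 19.63
tool_pos: [0.5016, 0.0198, 0.0649]
ee_rot: [-1.572, 1.372, -0.166]
wrist_force: [-0.8, 0.3, -1.6]
width: 0.0226
```

Run:
```python
from h import *
cv2.imwrite('pics/s10.png',cv2.resize(snapshot('scene')[180:320,210:380,::-1],(728,600),interpolation=cv2.INTER_CUBIC))
o,R=pose(); print(o['time'],o['tool_pos'],o['wrist_force'],o['wrist_torque'],o['width']);print(R.round(3))
```

```text
19.6833 [0.50212695 0.01975243 0.06512219] [ 0.29956452  0.89828358 -1.63556299] [0.0848927  0.154237   0.03491269] 0.02268317563638081
[[ 0.194 -0.967  0.164]
 [-0.032  0.161  0.986]
 [-0.98  -0.197 -0.   ]]
```

View pics/s10.png

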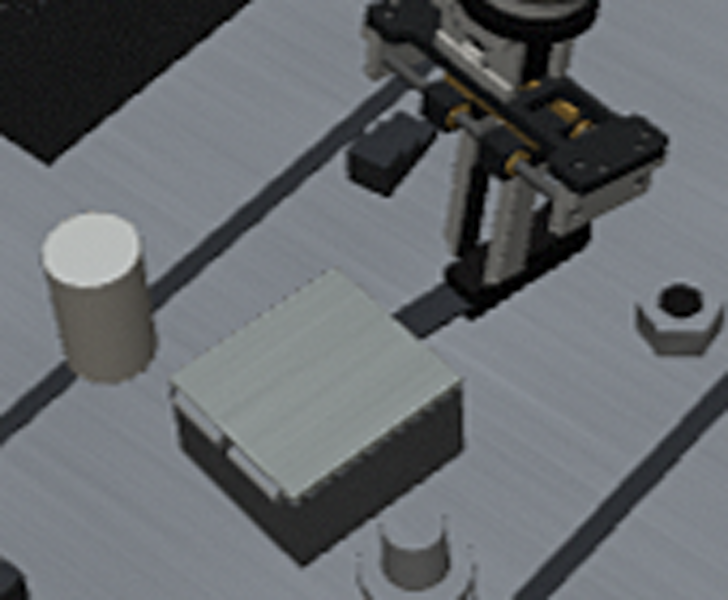

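Run:
```python
from h import *
np.save('cw11.npy',camera_params('wrist'),allow_pickle=True)
cv2.imwrite('pics/w11.png',snapshot('wrist')[:,:,::-1])
s=snapshot('scene')[:,:,::-1]
cv2.imwrite('pics/s11.png',cv2.resize(s[200:270,290:370],(685,600),interpolation=cv2.INTER_CUBIC))
```

```text
(no output)
```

View pics/w11.png

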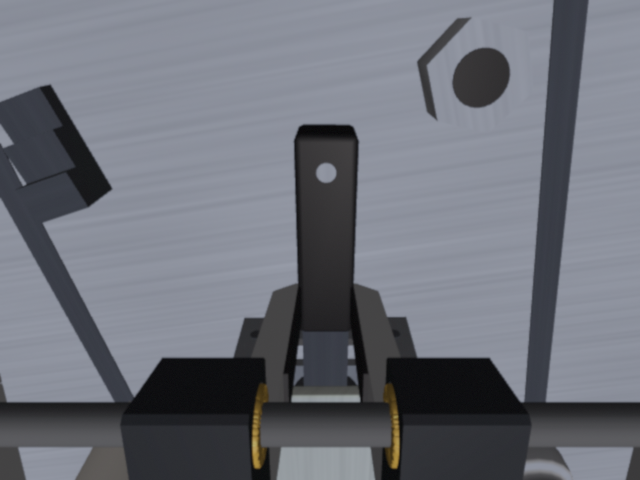

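View pics/s11.png

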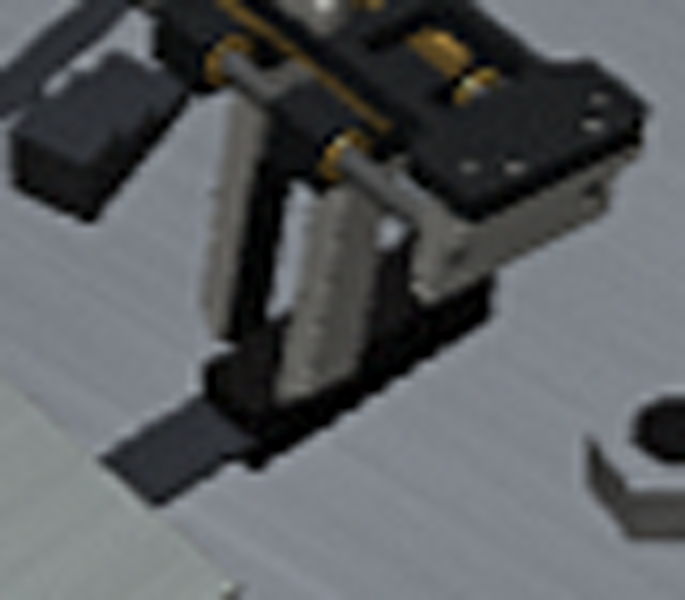

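{"op": "step_arm", "data": {
  "motion": "0 -0.15 0 0 0 0 0.05;0 -0.15 0 0 0 0 0.05;0 0 0 0 0 0 0;0 0 0 0 0 0 0"
}}

```text
time: 20.12
tool_pos: [0.5041, 0.0192, 0.0682]
ee_rot: [-1.572, 1.47, -0.167]
wrist_force: [1.0, -0.7, -2.2]
width: 0.0235
```

Run:
```python
from h import *
cv2.imwrite('pics/w12.png',snapshot('wrist')[:,:,::-1])
o,R=pose(); print(o['time'],o['tool_pos'],o['wrist_force'],o['wrist_torque'],o['width']);print(R.round(3))
```

```text
20.1667 [0.50354914 0.01934101 0.06801839] [ 0.40766846 -0.09621851 -2.2519147 ] [ 0.0754314  -0.19469139  0.06092864] 0.023326392764418447
[[ 0.099 -0.981  0.165]
 [-0.017  0.164  0.986]
 [-0.995 -0.1   -0.   ]]
```

View pics/w12.png

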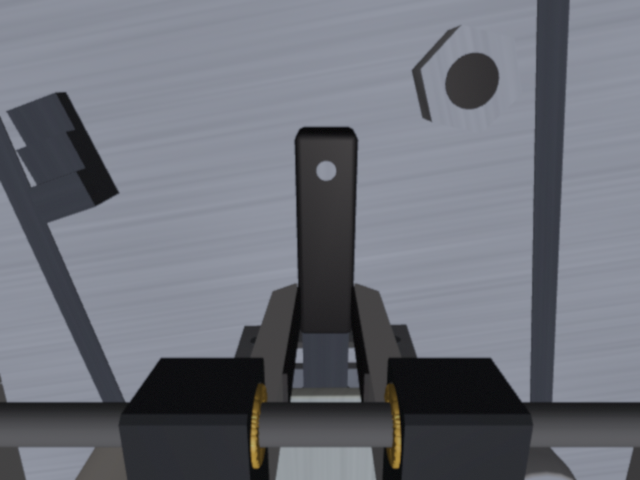

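```bash
cat > pit.py <<'E'
from h import *
# camera in tool frame from current pose
o,R=pose(); p=o['tool_pos']; c=camera_params('wrist')
Rc=np.array(c['R'])@R; tc=np.array(c['R'])@p+c['t']
K=dict(c,R=Rc,t=tc)
def back(uv,x):
    ro,rd=ray('',uv,K); return ro+rd*(x-ro[0])/rd[0]
H=back((326,168),-.0046);F=back((326,333),-.0046);B=back((326,133),-.0046);print(H,F,B)
for ph in np.arange(-.05,.31,.05):
    Q=Rn.from_rotvec([0,0,ph]).as_matrix()
    print(round(ph,2),[proj('',Q@X,K).round(1)[1] for X in (H,F,B)])
E
python3 pit.py
```

```text
[-0.0046      0.06180301  0.00067782] [-0.0046     -0.01619438  0.00070458] [-0.0046      0.07623045  0.00067287]
-0.05 [np.float64(166.9), np.float64(333.3), np.float64(132.5)]
0.0 [np.float64(168.0), np.float64(333.0), np.float64(133.0)]
0.05 [np.float64(169.5), np.float64(332.6), np.float64(134.0)]
0.1 [np.float64(171.4), np.float64(332.1), np.float64(135.6)]
0.15 [np.float64(173.8), np.float64(331.5), np.float64(137.8)]
0.2 [np.float64(176.6), np.float64(330.8), np.float64(140.5)]
0.25 [np.float64(179.9), np.float64(330.0), np.float64(143.8)]
0.3 [np.float64(183.6), np.float64(329.2), np.float64(147.8)]
```

{"op": "step_arm", "data": {
  "motion": "0 -0.1 0 0 0 0 0.06;0 -0.1 0 0 0 0 0.06;0 0 0 0 0 0 0.08;0 -0.03 -0.3 0 0 0 0;0 -0.05 -0.5 0 0 0 0;0 -0.05 -0.5 0 0 0 0;0 -0.05 -0.5 0 0 0 0;0 -0.05 -0.5 0 0 0 0;0 -0.03 -0.3 0 0 0 0;0 0 0 0 0 0 0;0 0 0 0 0 0 0"
}}

```text
time: 21.08
tool_pos: [0.5286, 0.0153, 0.0705]
ee_rot: [1.572, 1.471, 2.977]
wrist_force: [-1.0, -1.1, -0.7]
width: 0.0235
```

Run:
```python
from h import *
cv2.imwrite('pics/w13.png',snapshot('wrist')[:,:,::-1])
s=snapshot('scene')[:,:,::-1]
cv2.imwrite('pics/s13.png',cv2.resize(s[180:320,210:380],(728,600),interpolation=cv2.INTER_CUBIC))
o,R=pose(); print(o['time'],o['tool_pos'],o['wrist_force'],o['wrist_torque'],o['width']);print(R.round(3))
```

```text
21.1833 [0.52846286 0.01531359 0.07044055] [-0.15609979  0.36762871 -1.78077125] [ 0.04276963 -0.22945556  0.0291048 ] 0.023775360214229872
[[-0.098 -0.981  0.164]
 [ 0.016  0.164  0.986]
 [-0.995  0.1   -0.   ]]
```

View pics/w13.png

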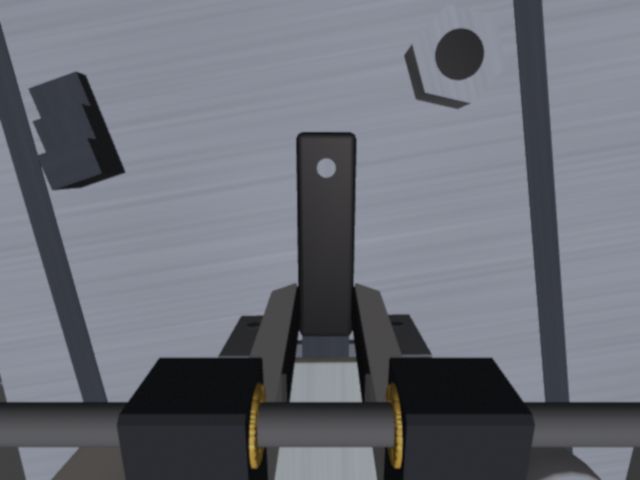

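View pics/s13.png

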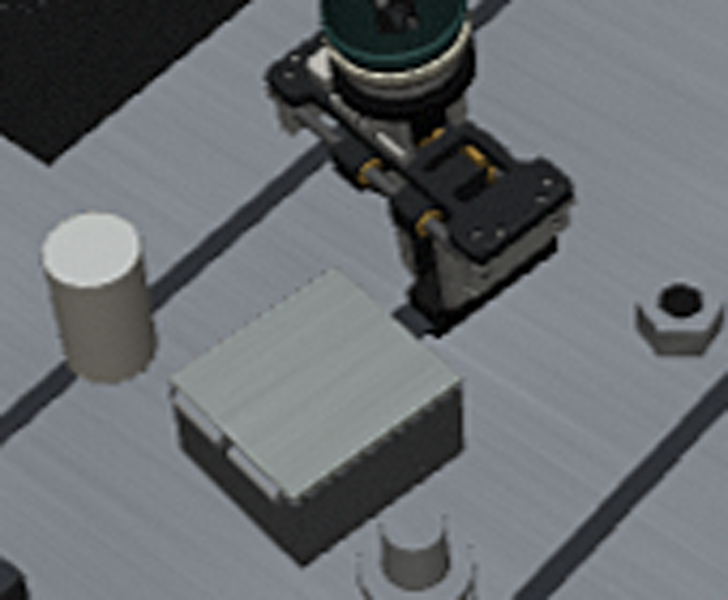

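{"op": "step_arm", "data": {
  "motion": "0 -0.4 0.04 0 0 0 0.02;0 -0.4 0.05 0 0 0 0.02;0 -0.4 0.06 0 0 0 0.02;0 -0.4 0.06 0 0 0 0.02;0 -0.39 0.07 0 0 0 0.02;0 -0.39 0.08 0 0 0 0.02;0 0 0 0 0 0 0"
}}

```text
time: 21.77
tool_pos: [0.529, 0.0151, 0.0944]
ee_rot: [1.572, 1.35, 2.977]
wrist_force: [0.6, 0.2, -1.0]
width: 0.021
```

```bash
cat > look.py <<'E'
import sys
from h import *
k=sys.argv[1]
w=snapshot('wrist')[:,:,::-1];s=snapshot('scene')[:,:,::-1]
a=cv2.resize(w[100:480],(500,297));b=cv2.resize(s[150:320,200:390],(447,400),interpolation=cv2.INTER_CUBIC)
a=cv2.copyMakeBorder(cv2.resize(w,(400,300)),0,100,0,0,cv2.BORDER_CONSTANT)
cv2.imwrite(f'pics/c{k}.png',np.hstack([cv2.resize(a,(350,350)) ,cv2.resize(b,(391,350))]) if 0 else np.hstack([cv2.copyMakeBorder(cv2.resize(w,(400,300)),0,100,0,0,cv2.BORDER_CONSTANT),b[:,:400]]))
o,R=pose(); print(o['time'],o['tool_pos'],o['wrist_force'],o['wrist_torque'],o['width']);print(R.round(3))
E
python3 look.py 14
```

```text
21.8667 [0.52873171 0.01523964 0.0945047 ] [ 0.50154369 -0.01563175  0.28649383] [ 0.07970995 -0.28659235  0.0181176 ] 0.009997076376553173
[[-0.215 -0.963  0.164]
 [ 0.036  0.161  0.986]
 [-0.976  0.218 -0.   ]]
```

View pics/c14.png

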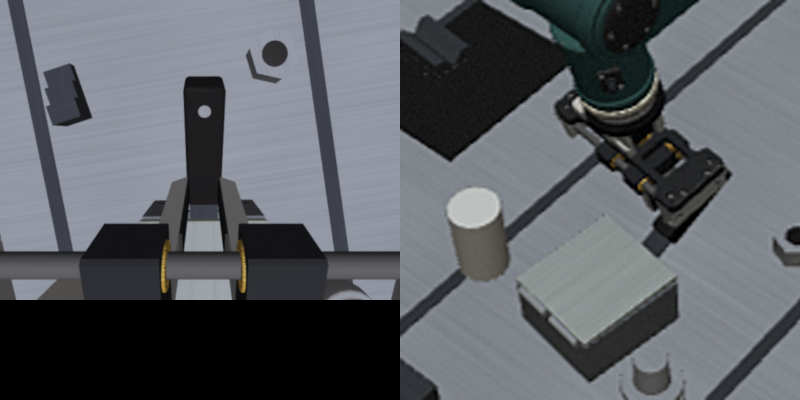

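Run:
```python
from h import *
w=snapshot('wrist')[:,:,::-1];s=snapshot('scene')[:,:,::-1]
cv2.imwrite('pics/w15.png',w)
cv2.imwrite('pics/s15.png',cv2.resize(s[180:320,210:380],(728,600),interpolation=cv2.INTER_CUBIC))
o,R=pose(); print(o['time'],o['tool_pos'],o['wrist_force'],o['width'])
```

```text
21.9667 [0.52860393 0.01534922 0.09473804] [-0.20872519 -0.36153745  0.50044809] 0.0012768342366552379
```

View pics/w15.png

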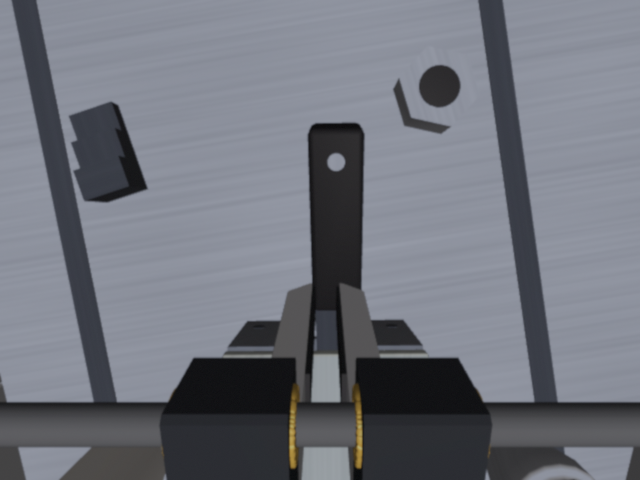

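View pics/s15.png

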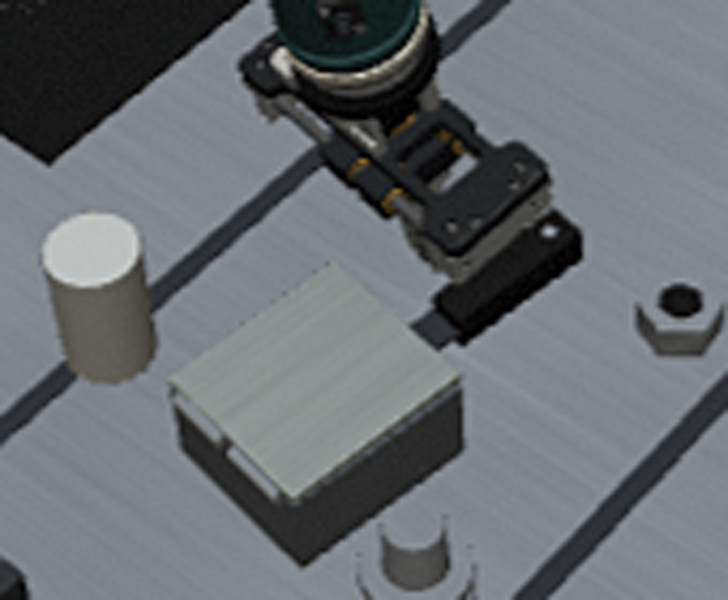

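{"op": "step_arm", "data": {
  "motion": "60 0 0 0 0 0 0;60 -1 0 0 0 0 0;60 -2.5 0 0 0 0 0;60 -3 0 0 0 0 -0.1;60 -2.5 0 0 0 0 -0.12;60 0 1.5 0 0 0 0;60 0 1.5 0 0 0 0;60 0 0 0 0 0 0;60 0 0 0 0 0 0"
}}

```text
time: 22.72
tool_pos: [0.5161, 0.0175, 0.184]
ee_rot: [-1.529, 1.568, -0.123]
wrist_force: [0.4, -0.9, -0.4]
width: 0.0555
```

Run:
```python
from h import *
np.save('cw16.npy',camera_params('wrist'),allow_pickle=True)
w=snapshot('wrist')[:,:,::-1];s=snapshot('scene')[:,:,::-1]
cv2.imwrite('pics/w16.png',w)
cv2.imwrite('pics/s16.png',cv2.resize(s[200:310,240:380],(764,600),interpolation=cv2.INTER_CUBIC))
o,R=pose(); print(o['time'],o['tool_pos'],o['wrist_force'],o['width']);print(R.round(3))
```

```text
22.8167 [0.51651405 0.01725353 0.1827657 ] [0.57899658 0.05080286 0.26302725] 0.05636373100646591
[[ 0.    -0.986  0.165]
 [-0.     0.165  0.986]
 [-1.    -0.    -0.   ]]
```

View pics/w16.png

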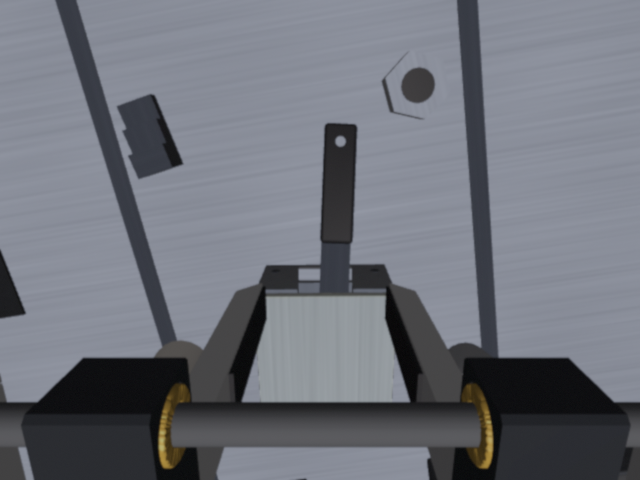

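View pics/s16.png

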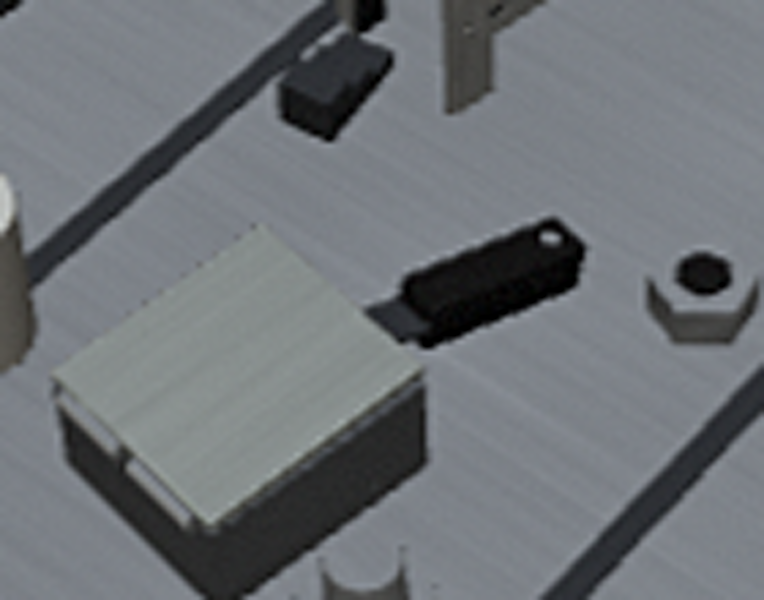

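Run:
```python
from h import *
c=np.load('cw16.npy',allow_pickle=True).item()
F=onz('',(336,242),.056,c);B=onz('',(341,124),.034,c)
print(F,B,np.linalg.norm(F-B),np.degrees(np.arctan2(*(F-B)[[1,0]])))
h=np.array([np.cos(np.radians(9.5)),-np.sin(np.radians(9.5)),0]);n=np.array([-h[1],h[0],0]);m=np.array([.5613,.0094,0])
print((F-m)@h,(F-m)@n,(B-m)@h,(B-m)@n)
# widths
for a,b,z in (((325,126),(357,126),.034),((320,241),(352,241),.056)): print(onz('',b,z,c)-onz('',a,z,c))
L=[onz('',u,.0685,c) for u in((268,293),(383,293))];print('cover front',[( (l-m)@h,(l-m)@n) for l in L])
```

```text
[0.52647234 0.02434083 0.056     ] [0.44005243 0.04253413 0.034     ] 0.09101316726970686 -11.888422453119981
-0.036815968687616364 0.008987707972195827 -0.1250534402298065 0.012668092776102827
[0.00405675 0.02433848 0.        ]
[0.00408329 0.02454973 0.        ]
cover front [(np.float64(0.0007488086783986597), np.float64(-0.04368893022107402)), (np.float64(0.0006453239757532476), np.float64(0.04538117067012183))]
```

{"op": "step_arm", "data": {
  "motion": "60 0 0.1 0.3 0 0 -0.1;60 0 0.1 0.3 0 0 -0.1;60 0 0.18 0.3 0 0 -0.05;60 2.4 0.62 0 0 0 0;60 2.91 0.74 0 0 0 0;60 2.91 0.74 0 0 0 0;60 2.4 0.62 0 0 0 0;60 1.45 0.37 0 0 0 0;60 1 0.25 0 0 0 0;60 0.6 0.15 0 0 0 0;60 0.48 0.12 0 0 0 0;60 0 0 0 0 0 0;60 0 0 0 0 0 0"
}}

```text
time: 23.9
tool_pos: [0.5147, 0.0268, 0.0371]
ee_rot: [-1.57, 1.319, -0.165]
wrist_force: [0.3, 0.3, -0.2]
width: 0.0569
```

Run:
```python
from h import *
np.save('cw17.npy',camera_params('wrist'),allow_pickle=True)
w=snapshot('wrist')[:,:,::-1];s=snapshot('scene')[:,:,::-1]
cv2.imwrite('pics/w17.png',w)
cv2.imwrite('pics/s17.png',cv2.resize(s[200:310,240:380],(764,600),interpolation=cv2.INTER_CUBIC))
o,R=pose(); print(o['time'],o['tool_pos'],o['wrist_force'],o['width']);print(R.round(3))
```

```text
24.0 [0.51488999 0.02681764 0.03759509] [-0.45222287 -0.0918718  -0.30934122] 0.05633921771287413
[[ 0.246 -0.955  0.164]
 [-0.041  0.159  0.986]
 [-0.968 -0.25   0.   ]]
```

View pics/w17.png

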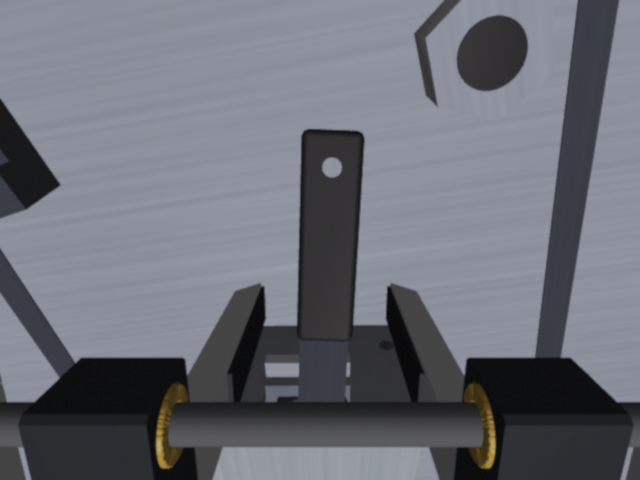

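View pics/s17.png

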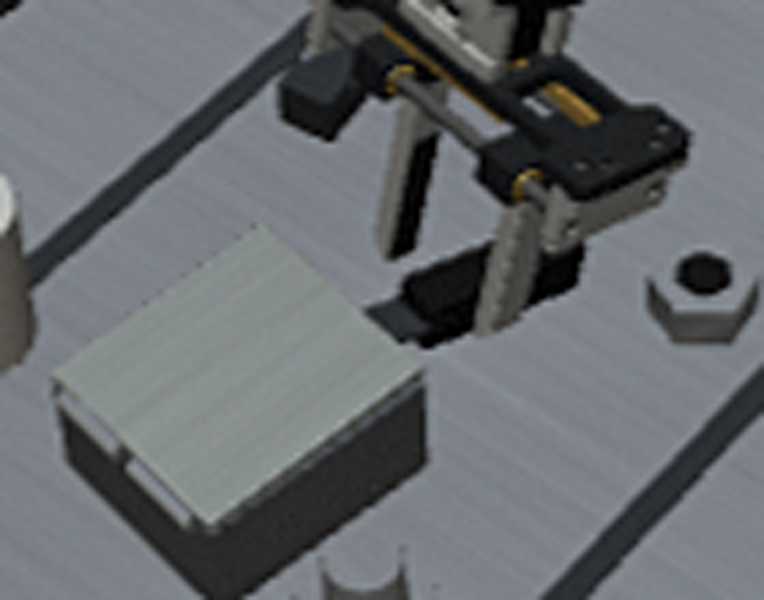

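{"op": "step_arm", "data": {
  "motion": "40 0 0 0 0 0 0;25 0 0 0 0 0 0;10 0 0 0 0 0 0;0 0 0 0 0 0 0;0 0 0 0 0 0 0;0 0 0 0 0 0 0;0 0 0 0 0 0 0;0 0 0 0 0 0 0"
}}

```text
time: 24.67
tool_pos: [0.5139, 0.0269, 0.0363]
ee_rot: [-1.571, 1.321, -0.166]
wrist_force: [-0.7, 0.4, 1.1]
width: 0.026
```

Run:
```python
from h import *
w=snapshot('wrist')[:,:,::-1];s=snapshot('scene')[:,:,::-1]
cv2.imwrite('pics/w18.png',w)
o,R=pose(); print(o['time'],o['tool_pos'],o['wrist_force'],o['wrist_torque'],o['width']);print(R.round(3))
```

```text
24.7667 [0.51386118 0.02684823 0.03633631] [ 0.6674244  -0.27083788  1.85043076] [0.06885925 0.01185569 0.08286069] 0.025785734763265858
[[ 0.244 -0.956  0.164]
 [-0.041  0.159  0.986]
 [-0.969 -0.248 -0.   ]]
```

View pics/w18.png

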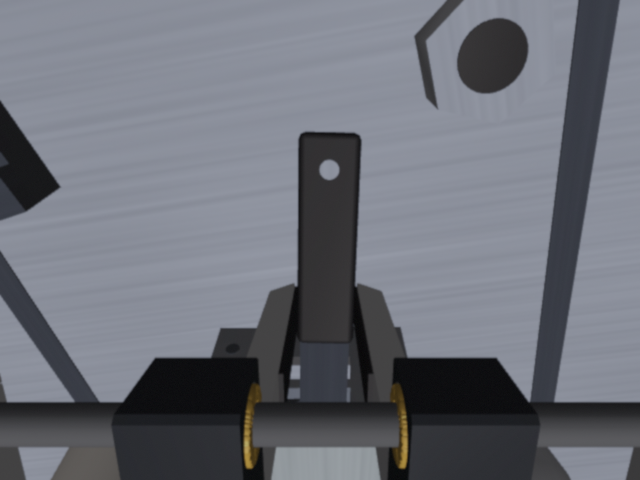

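{"op": "step_arm", "data": {
  "motion": "0 -0.1 0 -0.3 0 0 0;0 -0.1 0 -0.3 0 0 0;0 0 0 -0.3 0 0 0;0 -0.35 -0.08 0 0 0 0.05;0 -0.35 -0.07 0 0 0 0.05;0 -0.35 -0.05 0 0 0 0.05;0 -0.35 -0.03 0 0 0 0.05;0 -0.35 -0.01 0 0 0 0.05;0 0 0 0 0 0 0;0 0 0 0 0 0 0"
}}

```text
time: 25.6
tool_pos: [0.512, 0.0176, 0.0555]
ee_rot: [-1.769, 1.57, -0.364]
wrist_force: [0.0, -0.6, -1.4]
width: 0.025
```

Run:
```python
from h import *
np.save('cw19.npy',camera_params('wrist'),allow_pickle=True)
w=snapshot('wrist')[:,:,::-1];s=snapshot('scene')[:,:,::-1]
cv2.imwrite('pics/w19.png',w)
o,R=pose(); print(o['time'],o['tool_pos'],o['wrist_force'],o['wrist_torque'],o['width']);print(R.round(3))
```

```text
25.7 [0.51081365 0.01805534 0.05512842] [-0.47775569  0.28892638 -1.83312604] [ 0.07951417 -0.1601512  -0.02243461] 0.025434933229395325
[[-0.001 -0.986  0.165]
 [-0.     0.165  0.986]
 [-1.     0.001 -0.   ]]
```

View pics/w19.png

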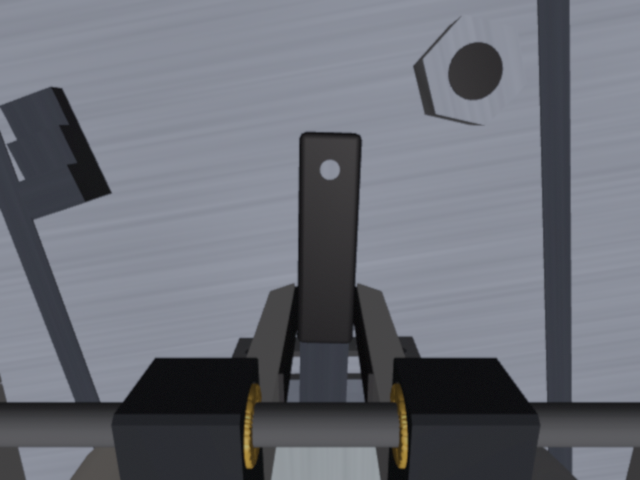

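{"op": "step_arm", "data": {
  "motion": "0 -0.25 0 0 0 0 0.05;0 -0.25 0.02 0 0 0 0.05;0 -0.04 -0.4 0 0 0 0;0 -0.05 -0.5 0 0 0 0;0 -0.05 -0.5 0 0 0 0;0 -0.04 -0.4 0 0 0 0;0 0 0 0 0 0 0;0 0 0 0 0 0 0"
}}

```text
time: 26.37
tool_pos: [0.5292, 0.0152, 0.0608]
ee_rot: [1.572, 1.471, 2.978]
wrist_force: [-0.3, 1.0, -1.7]
width: 0.026
```

```bash
cat > st.py <<'E'
from h import *
o,R=pose(); h=np.array([.9863,-.165,0]);n=np.array([.165,.9863,0]);m=np.array([.5613,.0094,0]);p=o['tool_pos']
print('t',o['time'],'s,lat,z mm',((p-m)@h*1e3).round(1),((p-m)@n*1e3).round(1),(p[2]*1e3).round(1),'pitch',R[2,1].round(3),'F',o['wrist_force'].round(1),'T',o['wrist_torque'].round(2),'w',o['width'].round(4))
E
python3 st.py
```

```text
Traceback (most recent call last):
  File "st.py", line 3, in <module>
    print('t',o['time'],'s,lat,z mm',((p-m)@h*1e3).round(1),((p-m)@n*1e3).round(1),(p[2]*1e3).round(1),'pitch',R[2,1].round(3),'F',o['wrist_force'].round(1),'T',o['wrist_torque'].round(2),'w',o['width'].round(4))
                                                                                                                                                                                                ^^^^^^^^^^^^^^^^
AttributeError: 'float' object has no attribute 'round'
```

```bash
sed -i "s/o\['width'\].round(4)/round(o['width'],4)/" st.py; python3 st.py
```

```text
t 26.3667 s,lat,z mm -32.6 0.4 60.8 pitch 0.1 F [-0.3  1.  -1.7] T [ 0.03 -0.25  0.03] w 0.026
```

{"op": "step_arm", "data": {
  "motion": "0 -0.4 0.04 0 0 0 0.02;0 -0.4 0.05 0 0 0 0.02;0 -0.4 0.06 0 0 0 0.02;0 0 0 0 0 0 0"
}}

```text
time: 26.7
tool_pos: [0.5292, 0.0152, 0.0728]
ee_rot: [1.571, 1.41, 2.977]
wrist_force: [0.1, -0.8, -4.4]
width: 0.0254
```

```bash
python3 st.py; python3 look.py 20
```

```text
t 26.7 s,lat,z mm -32.6 0.4 72.8 pitch 0.16 F [ 0.1 -0.8 -4.4] T [ 0.02 -0.28  0.07] w 0.0254
26.8 [0.52907555 0.01520384 0.07249926] [-0.94212058 -0.32924794 -1.98373748] [ 0.07277291 -0.3445283   0.04592435] 0.025794626442942545
[[-0.157 -0.974  0.164]
 [ 0.026  0.162  0.986]
 [-0.987  0.159 -0.   ]]
```

View pics/c20.png

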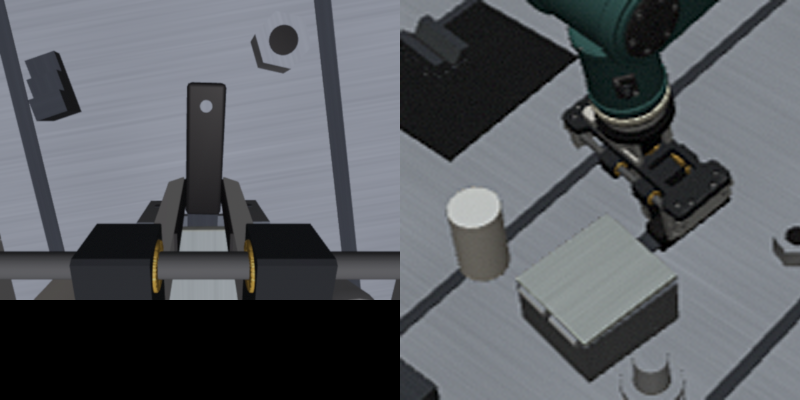

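{"op": "step_arm", "data": {
  "motion": "0 -0.4 0.07 0 0 0 0.025;0 -0.4 0.08 0 0 0 0.025;0 -0.4 0.09 0 0 0 0.025;0 -0.4 0.1 0 0 0 0.025;0 0 0 0 0 0 0"
}}

```text
time: 27.22
tool_pos: [0.5292, 0.0151, 0.0887]
ee_rot: [1.571, 1.31, 2.977]
wrist_force: [0.5, 0.9, -4.8]
width: 0.0255
```

```bash
python3 st.py; python3 look.py 21
```

```text
t 27.2167 s,lat,z mm -32.6 0.4 88.7 pitch 0.258 F [ 0.5  0.9 -4.8] T [-0.04 -0.46 -0.02] w 0.0255
27.3167 [0.52909899 0.01516521 0.08858648] [ 1.0375092  -0.46690475 -4.58888339] [ 2.64123749e-04 -6.19873207e-01  7.00350630e-03] 0.025927491652873953
[[-0.253 -0.953  0.164]
 [ 0.042  0.159  0.986]
 [-0.967  0.256 -0.   ]]
```

View pics/c21.png

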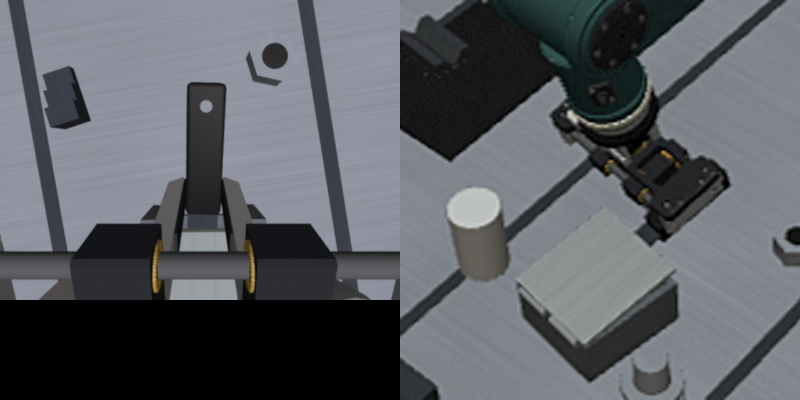

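{"op": "step_arm", "data": {
  "motion": "0 -0.39 0.11 0 0 0 0.03;0 -0.39 0.12 0 0 0 0.03;0 -0.38 0.13 0 0 0 0.03;0 -0.38 0.14 0 0 0 0.03;0 -0.37 0.15 0 0 0 0.03;0 -0.37 0.16 0 0 0 0.03;0 0 0 0 0 0 0"
}}

```text
time: 27.9
tool_pos: [0.529, 0.0152, 0.1128]
ee_rot: [1.571, 1.13, 2.977]
wrist_force: [-0.4, 0.4, -4.5]
width: 0.0255
```

```bash
python3 st.py; python3 look.py 22
```

```text
t 27.9 s,lat,z mm -32.8 0.3 112.8 pitch 0.427 F [-0.4  0.4 -4.5] T [-0.02 -0.53  0.05] w 0.0255
28.0 [0.528937   0.01516164 0.11288297] [-0.11249306 -0.05936277 -5.59790206] [-0.14376646 -0.7711116   0.03502104] 0.025676910250320865
[[-0.419 -0.893  0.164]
 [ 0.07   0.149  0.986]
 [-0.905  0.425 -0.   ]]
```

View pics/c22.png

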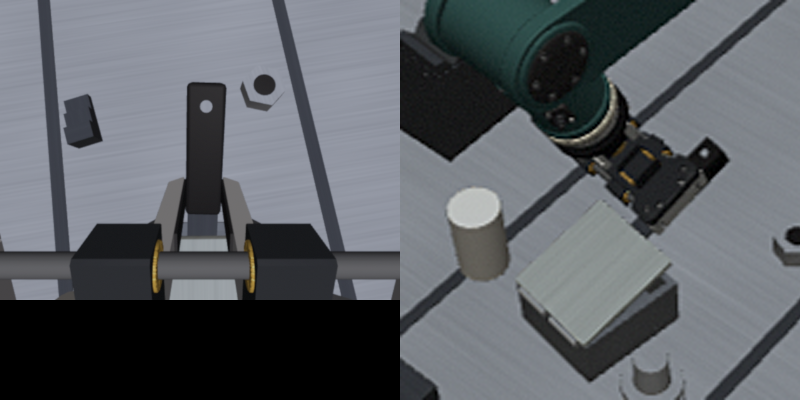

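{"op": "step_arm", "data": {
  "motion": "0 -0.32 0.03 0 0 0 0.02;0 -0.64 0.07 0 0 0 0.04;0 -0.64 0.07 0 0 0 0.04;0 -0.64 0.07 0 0 0 0.04;0 -0.64 0.07 0 0 0 0.04;0 -0.32 0.03 0 0 0 0.02;0 0 0 0 0 0 0"
}}

```text
time: 28.58
tool_pos: [0.5415, 0.0132, 0.1423]
ee_rot: [1.571, 0.929, 2.977]
wrist_force: [-1.7, -0.4, -3.1]
width: 0.0259
```

```bash
python3 st.py; python3 look.py 23; python3 -c "
from h import *
print(robot.get_obs()['joint_positions'].round(2))"
```

```text
t 28.5833 s,lat,z mm -20.2 0.5 142.3 pitch 0.599 F [-1.7 -0.4 -3.1] T [ 0.02 -0.37 -0.01] w 0.0259
28.6833 [0.54151323 0.01319802 0.14248487] [-1.18476538  0.24281886 -4.97582852] [-0.00257245 -0.63699341  0.03720456] 0.025867893882573482
[[-0.589 -0.792  0.164]
 [ 0.098  0.132  0.986]
 [-0.802  0.597 -0.   ]]
[-0.1   0.59  0.98  0.05  2.21 -1.49]
```

View pics/c23.png

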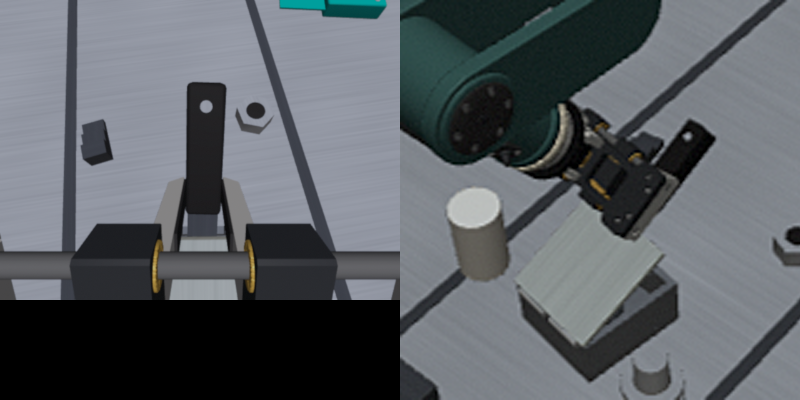

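{"op": "step_arm", "data": {
  "motion": "0 -0.32 0.03 0 0 0 0.02;0 -0.64 0.07 0 0 0 0.04;0 -0.64 0.07 0 0 0 0.04;0 -0.64 0.07 0 0 0 0.04;0 -0.64 0.07 0 0 0 0.04;0 -0.32 0.03 0 0 0 0.02;0 0 0 0 0 0 0"
}}

```text
time: 29.27
tool_pos: [0.5601, 0.0101, 0.1686]
ee_rot: [1.571, 0.73, 2.977]
wrist_force: [-2.5, 0.2, -3.2]
width: 0.0252
```

```bash
python3 st.py; python3 look.py 24; python3 -c "
from h import *
print(robot.get_obs()['joint_positions'].round(2))"
```

```text
t 29.2667 s,lat,z mm -1.3 0.5 168.6 pitch 0.745 F [-2.5  0.2 -3.2] T [-0.02 -0.41  0.02] w 0.0252
29.3667 [0.56016742 0.01009238 0.16886633] [-1.50202796 -1.09885227 -5.26876695] [-0.09120986 -0.86090351  0.05908941] 0.025581846829102972
[[-0.733 -0.66   0.164]
 [ 0.122  0.11   0.986]
 [-0.669  0.743 -0.   ]]
[-0.11  0.77  0.73  0.07  2.47 -1.48]
```

View pics/c24.png

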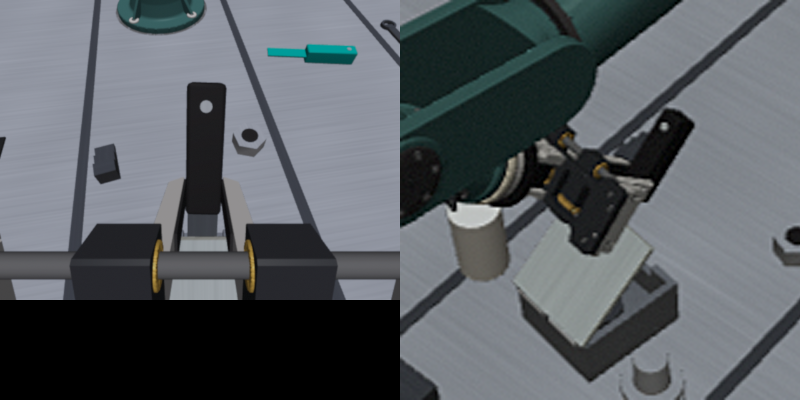

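{"op": "step_arm", "data": {
  "motion": "0 0.3 0.3 0 0 0 0;0 0.1 2 0 0 0 0;0 0 2.6 0 0 0 0;0 0 2.6 0 0 0 0;0 0 2.5 0 0 0 0;0 0 0.5 0 0 0 -0.08;0 0 0.5 0 0 0 -0.12;0 0 0.5 0 0 0 -0.12;0 0 0 0 0 0 -0.12;0 0 0 0 0 0 -0.12;0 0 0 0 0 0 -0.12;0 0 0 0 0 0 -0.12;0 0 0.5 0 0 0 -0.12;0 0 0.5 0 0 0 -0.12;0 0 0.3 0 0 0 0;0 0 0 0 0 0 0"
}}

```text
time: 30.7
tool_pos: [0.4646, 0.026, 0.2513]
ee_rot: [-1.569, 1.369, -0.163]
wrist_force: [-0.5, -0.3, -1.0]
width: 0.0254
```

```bash
python3 st.py; python3 look.py 25
```

```text
t 30.7 s,lat,z mm -98.1 0.4 251.3 pitch -0.201 F [-0.5 -0.3 -1. ] T [ 0.08 -0.08  0.01] w 0.0254
30.8 [0.46791813 0.02538558 0.25171044] [ 0.52259476  0.24540726 -0.92264005] [ 0.07039128 -0.0173439  -0.00644798] 0.02549038933256335
[[ 0.198 -0.966  0.164]
 [-0.033  0.161  0.986]
 [-0.98  -0.201  0.   ]]
```

View pics/c25.png

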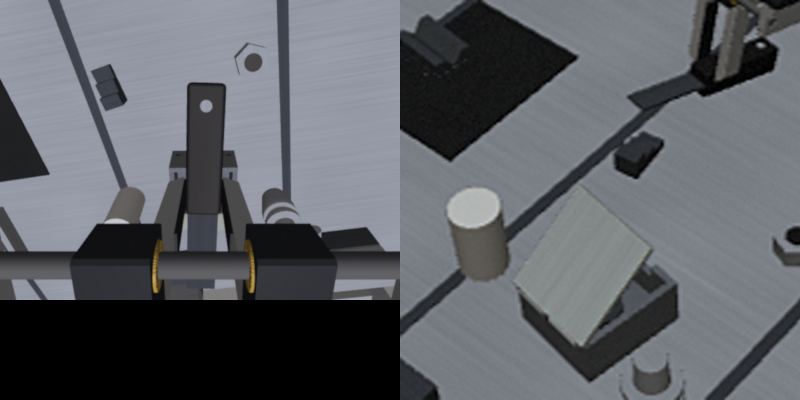

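{"op": "step_arm", "data": {
  "motion": "0 2.5 0.5 0 0 0 0;0 3.4 0.69 0 0 0 0;0 3.4 0.69 0 0 0 0;0 3.4 0.69 0 0 0 0;0 2.5 0.5 0 0 0 0;0 0.1 -0.5 0 0 0 0;0 0.3 -1.5 0 0 0 0;0 0.3 -1.5 0 0 0 0;0 0.2 -1 0 0 0 0;0 0.1 -0.5 0 0 0 0;0 0 0 0 0 0 0"
}}

```text
time: 31.72
tool_pos: [0.5202, 0.0166, 0.0964]
ee_rot: [-1.571, 1.37, -0.166]
wrist_force: [-0.1, -0.0, -1.4]
width: 0.0258
```

```bash
python3 st.py; python3 look.py 26
```

```text
t 31.7167 s,lat,z mm -41.7 0.3 96.4 pitch -0.2 F [-0.1 -0.  -1.4] T [ 0.07 -0.02  0.01] w 0.0258
31.8167 [0.51856898 0.0169606  0.0958048 ] [-0.14220262 -0.24349385 -1.79702312] [0.03389812 0.02351926 0.00725747] 0.025686735955955095
[[ 0.196 -0.967  0.165]
 [-0.033  0.161  0.986]
 [-0.98  -0.199 -0.   ]]
```

View pics/c26.png

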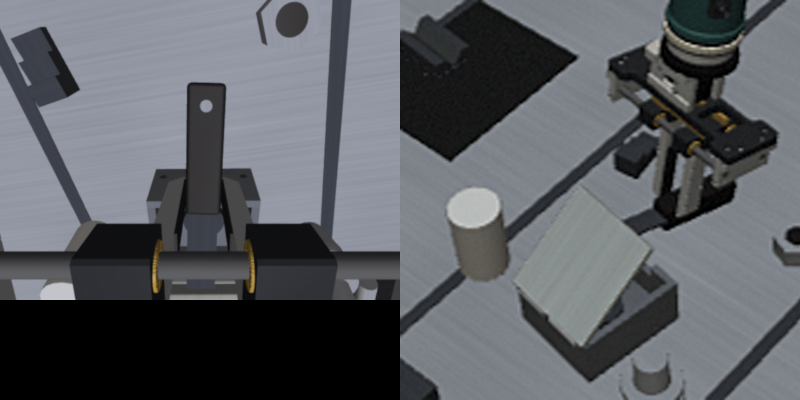

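{"op": "step_arm", "data": {
  "motion": "0 -0.26 -0.34 0 0 0 0;0 -0.26 -0.34 0 0 0 0;0 -0.34 -0.56 0 0 0 0;0 -0.34 -0.57 0 0 0 0;0 -0.26 -0.61 0 0 0 0;0 -0.25 -0.61 0 0 0 0;0 0 0 0 0 0 0"
}}

```text
time: 32.4
tool_pos: [0.5437, 0.0129, 0.1184]
ee_rot: [-1.571, 1.372, -0.165]
wrist_force: [-3.1, 1.0, -2.1]
width: 0.0258
```

```bash
python3 st.py; python3 look.py 27
```

```text
t 32.4 s,lat,z mm -18.0 0.5 118.4 pitch -0.197 F [-3.1  1.  -2.1] T [0.18 0.6  0.02] w 0.0258
32.5 [0.543681   0.01285298 0.11809043] [-3.02256359  0.6366253  -2.2856745 ] [2.25617740e-01 5.14597145e-01 9.12184556e-05] 0.0250400863815965
[[ 0.195 -0.967  0.164]
 [-0.033  0.161  0.986]
 [-0.98  -0.198  0.   ]]
```

View pics/c27.png

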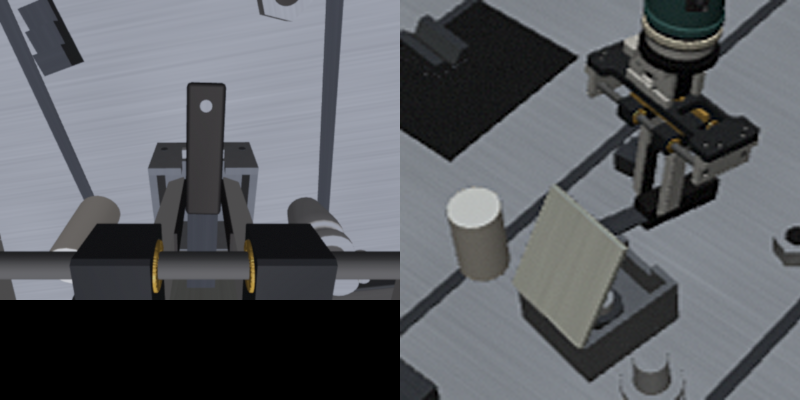

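{"op": "step_arm", "data": {
  "motion": "0 -0.16 -0.64 0 0 0 0;0 -0.16 -0.64 0 0 0 0;0 -0.07 -0.65 0 0 0 0;0 -0.06 -0.66 0 0 0 0;0 0.04 -0.66 0 0 0 0;0 0.04 -0.66 0 0 0 0;0 0.13 -0.65 0 0 0 0;0 0.14 -0.65 0 0 0 0;0 0 0 0 0 0 0"
}}

```text
time: 33.25
tool_pos: [0.5963, 0.0038, 0.1298]
ee_rot: [-1.572, 1.368, -0.166]
wrist_force: [-0.8, 0.2, -0.9]
width: 0.0255
```

```bash
python3 st.py; python3 look.py 28
```

```text
t 33.25 s,lat,z mm 35.4 0.3 129.8 pitch -0.201 F [-0.8  0.2 -0.9] T [ 0.07  0.01 -0.01] w 0.0255
33.35 [0.59563665 0.00381569 0.12995119] [-0.1534395   0.34931502 -0.65397811] [ 0.0614767   0.02116364 -0.02502042] 0.025720729920809152
[[ 0.198 -0.966  0.165]
 [-0.034  0.161  0.986]
 [-0.98  -0.201 -0.   ]]
```

View pics/c28.png

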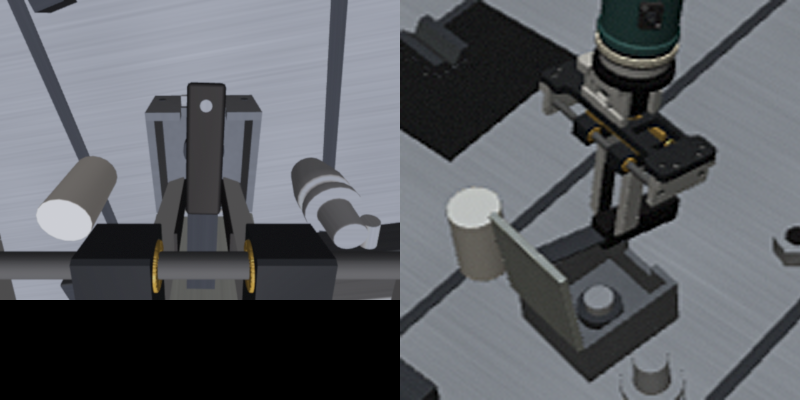

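{"op": "step_arm", "data": {
  "motion": "0 0.15 -0.63 0 0 0 0;0 0.22 -0.62 0 0 0 0;0 0.25 -0.61 0 0 0 0;0 0.15 -0.3 0 0 0 0;0 0 0 0 0 0 0;0 0 0 0 0 0 0"
}}

```text
time: 33.85
tool_pos: [0.6176, 0.0004, 0.1263]
ee_rot: [-1.571, 1.369, -0.166]
wrist_force: [-0.3, 0.1, -1.7]
width: 0.0253
```

```bash
python3 st.py; python3 look.py 29
```

```text
t 33.85 s,lat,z mm 57.0 0.4 126.3 pitch -0.2 F [-0.3  0.1 -1.7] T [ 0.13 -0.   -0.  ] w 0.0253
33.95 [6.17496153e-01 4.32393683e-04 1.26804050e-01] [-0.14832959 -0.08296869 -1.8562998 ] [ 0.08421365 -0.04593592  0.00196271] 0.025676397958033313
[[ 0.198 -0.966  0.165]
 [-0.033  0.161  0.986]
 [-0.98  -0.201 -0.   ]]
```

View pics/c29.png

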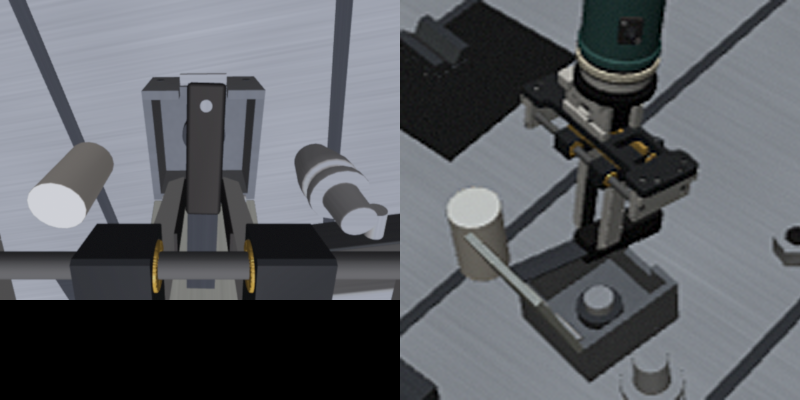

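{"op": "step_arm", "data": {
  "motion": "0 -0.2 1 0 0 0 0;0 -0.5 2.5 0 0 0 0;0 -0.8 3.5 0 0 0 0;0 -1.5 3.5 0 0 0 0;0 -2.5 2 0 0 0 0.05;0 -3 0 0 0 0 0.08;0 -2.5 0 0 0 0 0.07;0 0 0 0 -0.08 0 0;0 0 0 0 -0.086 0 0;0 0 0 0 0 0 0;0 0 0 0 0 0 0"
}}

```text
time: 34.87
tool_pos: [0.4785, 0.0237, 0.2101]
ee_rot: [-1.737, 1.57, -0.168]
wrist_force: [-0.6, 0.1, -1.0]
width: 0.0254
```

```bash
python3 st.py; python3 look.py 30
python3 - <<'E'
from h import *
cv2.imwrite('pics/t30.png',snapshot('top')[:,:,::-1])
E
```

```text
t 34.8667 s,lat,z mm -84.0 0.4 210.1 pitch -0.001 F [-0.6  0.1 -1. ] T [ 0.12 -0.18  0.02] w 0.0254
34.9667 [0.47838777 0.02364305 0.20971645] [ 0.64792129  0.11216784 -0.89856085] [ 0.0662462  -0.2112027  -0.01774799] 0.0254829591145602
[[ 0.    -1.     0.001]
 [-0.     0.001  1.   ]
 [-1.    -0.    -0.   ]]
```

View pics/c30.png

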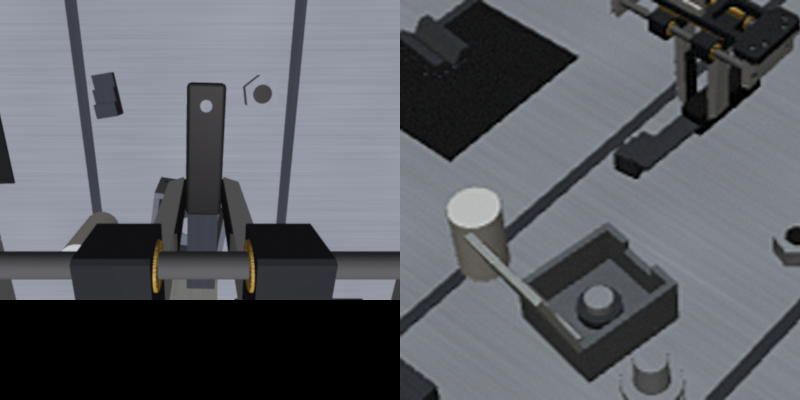

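View pics/t30.png

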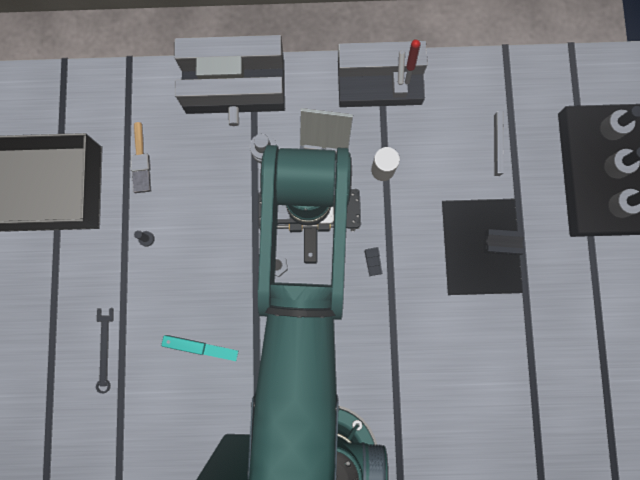

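{"op": "step_arm", "data": {
  "motion": "0 0 0.2 -1.5 0 0 0;0 0 0.3 -3 0 0 0;0 0 0.35 -3.5 0 0 0;0 0 0.35 -3.5 0 0 0;0 0 0.35 -3.5 0 0 0;0 0 0.35 -3.5 0 0 0;0 0 0.35 -3.5 0 0 0;0 0 0.35 -3.5 0 0 0;0 0 0.3 -3.5 0 0 0;0 0 0.3 -2.8 0 0 0;0 0 0.2 -1.5 0 0 0;0 0 0 -0.3 0 0 0;0 0 0 0 0 0 0;0 0 0 0 0 0 0"
}}

```text
time: 36.18
tool_pos: [0.4454, -0.3111, 0.2098]
ee_rot: [-0.036, 1.57, 1.536]
wrist_force: [0.3, 0.3, -1.3]
width: 0.0252
```

Run:
```python
from h import *
np.save('cw31.npy',camera_params('wrist'),allow_pickle=True)
cv2.imwrite('pics/w31.png',snapshot('wrist')[:,:,::-1])
cv2.imwrite('pics/s31.png',cv2.resize(snapshot('scene')[100:300,120:380,::-1],(780,600),interpolation=cv2.INTER_CUBIC))
o,R=pose(); print(o['time'],o['tool_pos'],o['width'],o['joint_positions'].round(2));print(R.round(3))
```

```text
36.2833 [ 0.44563227 -0.31081615  0.21017529] 0.025798572003033402 [-0.71  0.07  1.37  0.    1.7  -2.29]
[[ 0.    -1.    -0.003]
 [ 0.    -0.003  1.   ]
 [-1.    -0.     0.   ]]
```

View pics/w31.png

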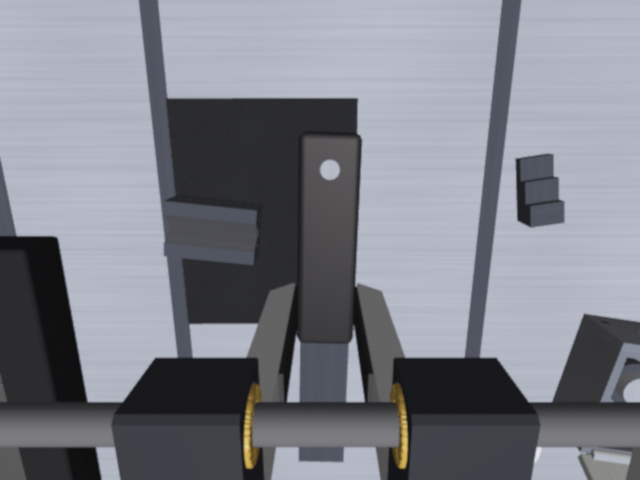

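View pics/s31.png

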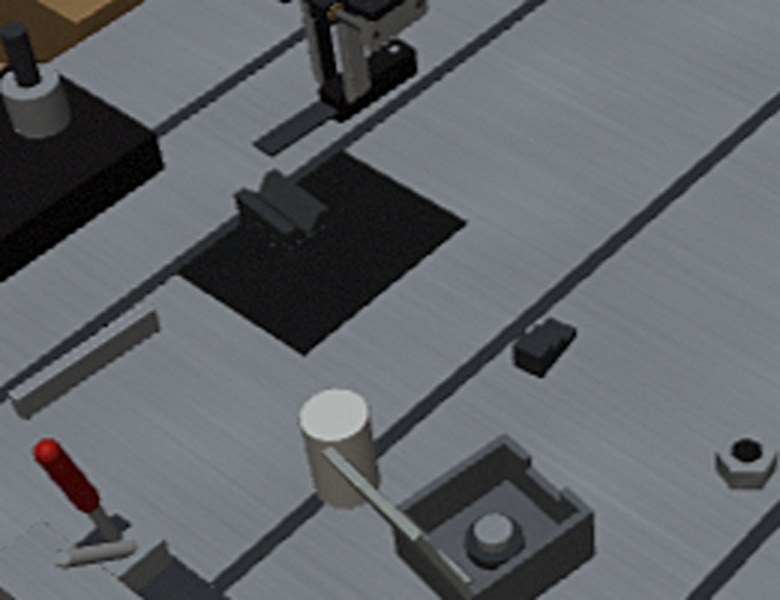

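Run:
```python
from h import *
c=np.load('cw31.npy',allow_pickle=True).item()
for u,z in (((167,98),.004),((357,98),.004),((190,322),.004),((357,240),.004),((165,202),.039),((260,208),.039),((256,264),.039),((165,250),.039)): print(u,onz('',u,z,c).round(4))
```

```text
(167, 98) [ 0.3442 -0.451   0.004 ]
(357, 98) [ 0.344  -0.2829  0.004 ]
(190, 322) [ 0.5624 -0.4499  0.004 ]
(357, 240) [ 0.4745 -0.28    0.004 ]
(165, 202) [ 0.4309 -0.4489  0.039 ]
(260, 208) [ 0.436  -0.3673  0.039 ]
(256, 264) [ 0.4872 -0.373   0.039 ]
(165, 250) [ 0.4741 -0.4534  0.039 ]
```

{"op": "step_arm", "data": {
  "motion": "0 2 0 -0.35 0 0 0;0 3.3 0 -0.35 0 0 0;0 3.5 0 0 0 0 0;0 3.5 0 0 0 0 0;0 2.5 0 0 0 0 0;0 1.5 0 0 0 0 0;0 0.8 0 0 0 0 0;0 0.5 0 0 0 0 0;0 0.4 0 0 0 0 0;0 0.3 0 0 0 0 0;0 0.2 0 0 0 0 0;0 0 0 0 0 0 0;0 0 0 0 0 0 0"
}}

```text
time: 37.37
tool_pos: [0.4456, -0.3199, 0.0257]
ee_rot: [-2.347, 1.569, -0.776]
wrist_force: [-0.3, 0.6, -1.2]
width: 0.0257
```

```bash
python3 st.py; python3 look.py 32
```

```text
t 37.3667 s,lat,z mm -59.8 -343.9 25.7 pitch -0.001 F [-0.3  0.6 -1.2] T [ 0.05 -0.1   0.02] w 0.0257
37.4667 [ 0.44550977 -0.31982558  0.02562043] [ 0.55619027 -0.63780445 -0.7082408 ] [ 0.11945373 -0.15581396 -0.01844498] 0.025659596653250998
[[ 0.001 -1.    -0.001]
 [-0.001 -0.001  1.   ]
 [-1.    -0.001 -0.001]]
```

View pics/c32.png

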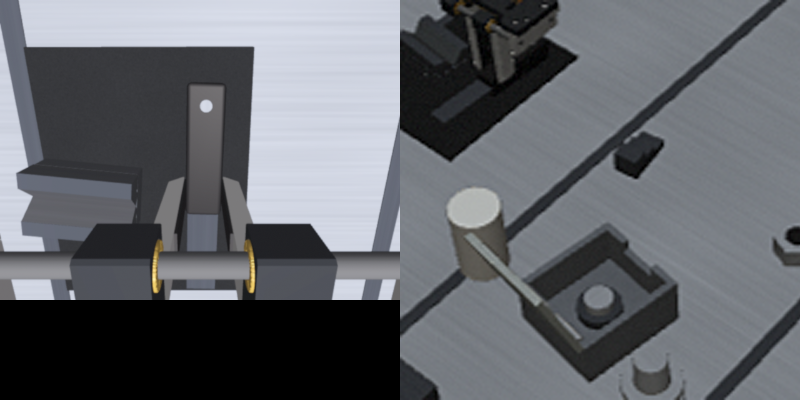

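{"op": "step_arm", "data": {
  "motion": "0 0.1 0 0 0 0 0;0 0.1 0 0 0 0 0;0 0 0 0 0 0 0;32 0 0 0 0 0 0;36 0 0 0 0 0 0;40 0 0 0 0 0 0;42 0 0 0 0 0 0;42 0 0 0 0 0 0;42 -0.5 0 0 0 0 0;42 -1.5 0 0 0 0 0;42 -2.5 0 0 0 0 0;42 -3 0 0 0 0 0;42 -3 0 0 0 0 0;42 -3 0 0 0 0 0;42 -3 0 0 0 0 0;42 0 0 0 0 0 0;42 0 0 0 0 0 0"
}}

```text
time: 38.88
tool_pos: [0.4462, -0.3204, 0.1909]
ee_rot: [-2.303, 1.565, -0.732]
wrist_force: [0.2, 0.5, 0.3]
width: 0.0394
```

Run:
```python
from h import *
np.save('cw33.npy',camera_params('wrist'),allow_pickle=True)
cv2.imwrite('pics/w33.png',snapshot('wrist')[:,:,::-1])
cv2.imwrite('pics/s33.png',cv2.resize(snapshot('scene')[100:340,120:400,::-1],(700,600),interpolation=cv2.INTER_CUBIC))
o,R=pose(); print(o['time'],o['tool_pos'],o['width'],o['wrist_force'])
```

```text
38.9833 [ 0.44470879 -0.31905358  0.18682482] 0.039638695278859694 [ 0.32822739 -0.06577367 -0.11845325]
```

View pics/w33.png

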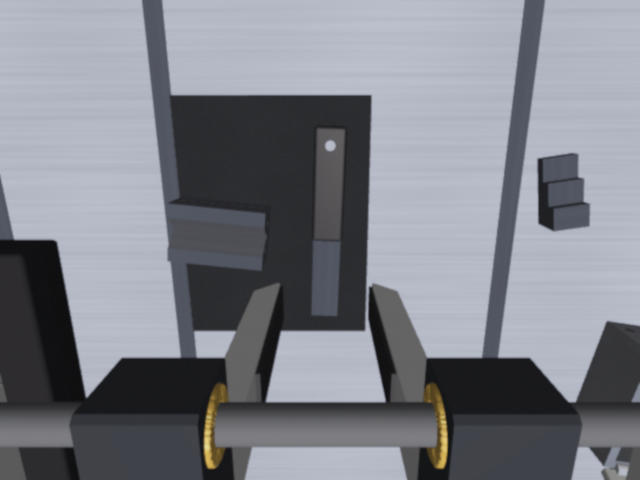

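View pics/s33.png

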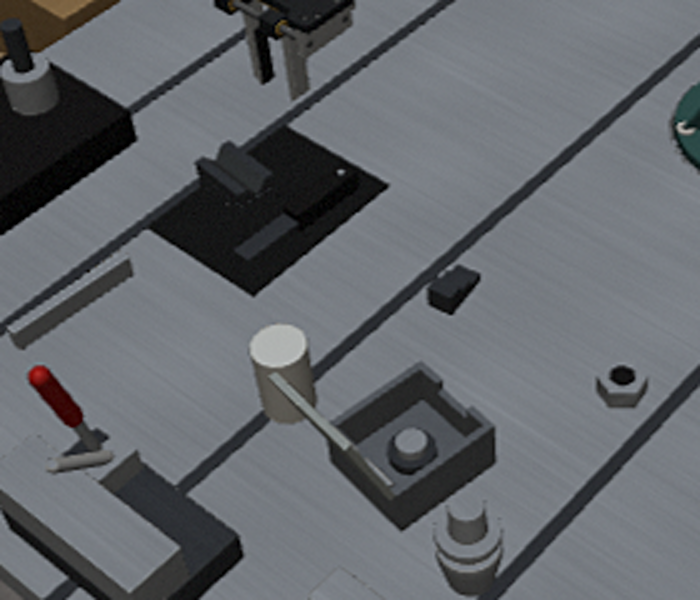

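Run:
```python
from h import *
c=np.load('cw33.npy',allow_pickle=True).item()
for u in ((328,316),(330,128)): print(onz('',u,.018,c).round(4))
h=np.array([.9863,-.165,0]);n=np.array([.165,.9863,0]);m=np.array([.5613,.0094,0])
for th in (1.4,1.57,1.7,1.85,2.0):
    print(th,[proj('top',m+h*(.12-.12*np.cos(th))+n*y+[0,0,.0605+.12*np.sin(th)]).round(1) for y in (.055,-.055)])
t=snapshot('top')[:,:,::-1];cv2.imwrite('pics/t34.png',cv2.resize(t[90:230,240:410],(728,600),interpolation=cv2.INTER_CUBIC))
o=robot.get_obs();print(o['time'],o['qvel'].round(3))
```

```text
[ 0.541  -0.3184  0.018 ]
[ 0.3707 -0.3171  0.018 ]
1.4 [array([296.1, 137.5]), array([348.7, 144.4])]
1.57 [array([297.4, 128. ]), array([350. , 134.8])]
1.7 [array([298.5, 121. ]), array([350.9, 127.9])]
1.85 [array([299.8, 113.7]), array([351.9, 120.5])]
2.0 [array([301. , 107.2]), array([352.8, 113.9])]
39.0333 [-0.002  0.011  0.011  0.001  0.003  0.   ]
```

View pics/t34.png

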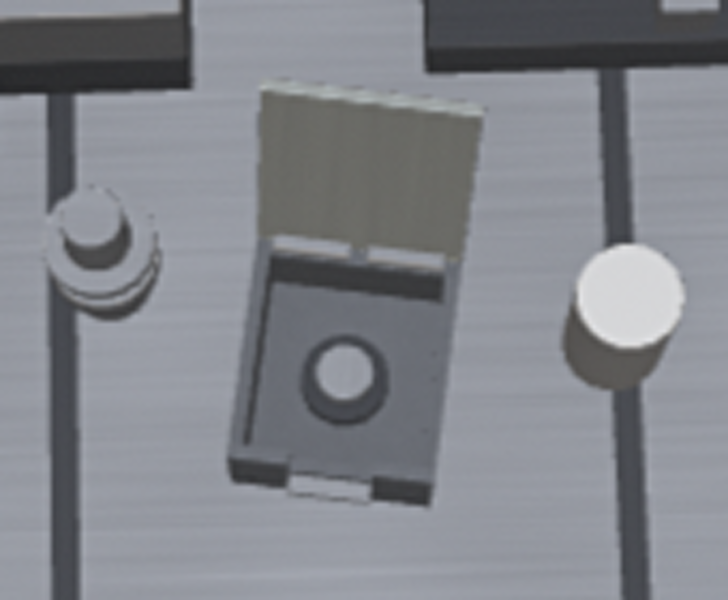

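```bash
python3 -c "
from bench import robot
print(robot.close_job())"
```

```text
the job is handed in; nothing more can be done
None
```

The job is done and handed in at about 39 s of the 66 s allowed. `close_job` gave no verdict, so the results below are my own checks.

**What I did:** I set the V-block on the mat, pried the cover open with the blade in the notch, and pushed it past upright with the blade tip. I then laid the blade on the mat beside the V-block.

**Last checks:**
- **Cover:** it stays open by itself at about 1.9 rad, measured from the top camera.
- **V-block:** upright, about 45 mm from the mat's centre line, so within the 75 mm limit.
- **Blade:** both ends lie well inside the mat's outline.
- **Gripper:** open and clear, about 0.19 m up.
- **Bystanders:** those in view at the end stand where they were. I judged this by eye and did not measure it.

**What went wrong or disagreed:**
- **Lost grip:** my first grip on the handle was too high and slipped off during the first pry. The blade stayed in the notch; I gripped it again at mid-height and that held.
- **Levering step:** I took the 0.2 rad opening as reached from the arm's position, since no sensor shows the cover angle. The blade was pressing with about 4 N then, and the fingers stood clear of the cover.
- **Blade drop:** I let the blade go a few millimetres above the mat, because the fingertips would have met the mat first.
- **Scene camera:** it read about 10–20 mm off in y against the other two cameras, so I relied on the top and wrist cameras.

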